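Load the timber-drying cabinet

ROBOT

A 6-joint arm with a two-finger parallel gripper is mounted at the origin on the work surface. World frame = base frame: x ahead of the robot, y to its left, z up, the work surface at z = 0. Lengths are in m, angles in degrees, forces in N, time in s.
With the tool pointing down it reaches from about 0.4 to 0.925 m from the base axis. Payload 3.4 kg.
Tool frame: the origin (TCP) lies at the very end of the fingers, on their centre line; the grasp point (between the pads) lies 19 mm behind it (bot.hold_point_z is the z of the grasp point in the tool frame, in m); z points along the fingers, y is the line along which they close (so a half turn about z gives the same grasp; the last joint's range is limited). The gripper opens to 85 mm and grips with 20 to 120 N. Pads are 22 mm wide; open, the fingers measure 114 mm over their backs; the gripper's body (76 mm by 85 mm) begins 54 mm behind the grasp point. The pads swing forward as they close: fully open they stand 13 mm farther back than shut.
Start: joints at [65.346, 17.578, 86.31, -0, 76.112, -4.211], TCP at [0.201, 0.539, 0.231] pointing down, gripper open.
Joint ranges: [-179.03, 179.03], [-60, 130.46], [8.19, 133.38], [-81.62, 261.62], [5.75, 156.47], [-153.77, 153.77]. Speed limits (degrees/s): [147.25, 147.25, 180, 180, 180, 180].

INTERFACE

Orientations are given as a 3x3 rotation matrix whose columns are the frame's x, y, z axes.
In Python, from rig import bot gives the robot as it stands.
- The arm moves only by the tool carry_out, never from a script. Its argument "deltas" is a list of rows, each a list of 4 numbers: the shift along the tool's x, y, z in m, then the turn about the tool's z in degrees. A call has 1 to 8 rows; each row shifts and turns the commanded pose from where the row before left it, along the tool's axes as they then stand; what a row does not reach is not made up. A row lasts 1/8 s, in which the tool goes at most 62.5 mm and 10.7 degrees, less where a joint would pass 70% of its speed; a pose out of reach is approached as far as the arm can. A call is refused whole if a number of a shift passes 0.0625 or a number of a turn 10.7, either way. A call with a gripper value outside its range is refused whole. "grip" is the finger opening in m, from 0 to 0.0854, set as the call begins (left out, the last holds). The fingers move at their own pace and stop on an object; "grip_force" is the grip in N (left out, the last holds). Time passes only in rows, so rows that do not move let the fingers close. It gives the time, the measured TCP pose, the force, the opening and the grip force at its end, in the units of the state.
- bot.sense(): the state, without advancing time (a new reading comes with each control period).
- bot.camera(name): name is "scene" or "side" or "wrist"; returns a dict with "color" (480x640x3 uint8, blue, green, red), "z_map" (480x640 float32, m along the optical axis (not along the pixel's ray), 0 where there is no reading), "fx", "fy", "cx", "cy" (pixels), "R" (3x3) and "t" (3): a world point X has camera coordinates R X + t. Camera axes: x right, y down, z forward; pixel columns grow to the right and rows downward; lengths in m; the calibration is good to about 2 mm. A picture is of the moment at which its call begins.
- bot.close_job(): hands the job in; it is judged then, once.
The state is a dict: "clock": time; "qpos": joint angles; "dq": joint speeds; "joint_torque": joint torques, N m; "ee_pos": TCP position; "orientation": TCP orientation; "contact_force": force on the tool from outside, world axes, zero at the start; "ft_torque": the same for the moment, N m; "grip_width": finger opening in m; "grip_force": force on a finger pad.
Only numpy, scipy, OpenCV 4.12 (cv2) and the standard library are available. Lean on these libraries where they do the work, as an engineer would, in place of code of your own. Each camera call takes 0.05 s, during which the arm holds its last target. There are 200 camera calls.

TASK

First push the drying cabinet's sash up by its lip until the underside of its bottom rail is level with the lower edge of the brass collar on the jamb. Then stack all the loose pine slats on the grey carrier board as a square crosswise tower, two to a layer, within the lined square: the first pair lies across the board (at right angles to its tongue) along two opposite sides of the square, the next pair lies the other way on top along the other two sides, its outer faces flush with the ends of the pair below, and so on (a last odd slat takes either side of the top layer). Finally push the loaded board by its grip under the sash, so that its deck sits squarely inside the taped outline in the cabinet; leave the sash at its mark and the other tools where they are.

Things in the scene. Friction and masses are not known exactly. Their poses are not given: they have to be found in the camera images.
- cabinet: fixed drying cabinet: two aluminium jambs (50 mm deep, 40 wide, centres 200 mm left and right, 460 tall), low plywood and clear sides and clear roof (250 mm up) behind; no floor. Open towards the robot, 360 mm clear. Origin: on the bench, midway between the jambs, in the sash plane; x points into the cabinet, y to the left. White taped outline (4 corners, 160 mm square) on the bench inside: its centre, the board's goal, is at x = 90 mm, y = 0
- sash_lip (a point): middle of the front lower edge of the dark wooden bottom rail (340 mm wide, 22 high, lip 25 mm out from the sash plane) of the clear sliding sash. Starts 85 to 120 mm above the bench, rises straight up, 285 at most. Counterbalanced: about 4 N moves it, it stays where left. Push up with fingertips under the lip from the front, tool tilted about 45 degrees
- mark: height mark: brass collar, 12 mm high, clamped round the left jamb (cabinet y = +200 mm), at a height that changes from start to start. Origin at the centre of the collar's lower edge: the underside of the sash's rail must come level with this height. Fixed
- board: loose grey carrier board, 0.45 to 0.7 kg: deck 140 x 140 x 18 mm, tongue 50 mm wide to x = -190. Origin: underside, deck centre; x from tongue to deck (into the cabinet when home), z up. 120 mm square lined on the deck for the tower: layers 1 and 3 along y, slat centres at x = +45 and -45 mm; layer 2 along x, at y = +45 and -45; slat centres 30, 54, 78 mm above the origin
- board_grip (a point): centre of the top of the board's upright dark wooden grip block, 165 mm from the deck centre on the tongue; block 45 mm along the board's x, 26 mm across (pinch it across, along the board's y), standing from 18 to 68 mm above the bench
- slat0: one of four to six like pine slats, 120 x 30 x 24 mm, 50 g, lying flat on the bench to the left and right of the board, long side roughly across the bench. Origin at its centre, x along its length, z up. None if absent
- slat1: one of four to six like pine slats, 120 x 30 x 24 mm, 50 g, lying flat on the bench to the left and right of the board, long side roughly across the bench. Origin at its centre, x along its length, z up. None if absent
- slat2: one of four to six like pine slats, 120 x 30 x 24 mm, 50 g, lying flat on the bench to the left and right of the board, long side roughly across the bench. Origin at its centre, x along its length, z up. None if absent
- slat3: one of four to six like pine slats, 120 x 30 x 24 mm, 50 g, lying flat on the bench to the left and right of the board, long side roughly across the bench. Origin at its centre, x along its length, z up. None if absent
- slat4: one of four to six like pine slats, 120 x 30 x 24 mm, 50 g, lying flat on the bench to the left and right of the board, long side roughly across the bench. Origin at its centre, x along its length, z up. None if absent
- slat5: one of four to six like pine slats, 120 x 30 x 24 mm, 50 g, lying flat on the bench to the left and right of the board, long side roughly across the bench. Origin at its centre, x along its length, z up. None if absent
- hammer: claw hammer, a bystander to be left alone. Origin at its underside, z up
- screwdriver: long screwdriver with a red handle, a bystander to be left alone. Origin at its underside, z up
- glue: glue bottle, 170 mm tall, a bystander to be left alone. Origin at its underside, z up
- offcut: block of wood, 90 x 70 x 45 mm, a bystander to be left alone. Origin at its underside, z up
- tape: tape measure, 32 mm thick, a bystander to be left alone. Origin at its underside, z up
- pencil: carpenter's pencil, 165 mm long, a bystander to be left alone. Origin at its underside, z up
There are look-alikes about, which are no part of the job. What is shaped like the slat5 but green, pink or turquoise is not meant.

How it is judged:
By the outcome, as a careful person would: the job done as asked, in the order asked, and still so for the second after the job is handed in, with the robot touching nothing.
Of slat0, slat1, slat2, slat3, slat4, slat5 only 4 to 6 are there at a start; the rules pass over those that are not, and their reading is None.
At some moment in a run one of slat0, slat1, slat2, slat3, slat4, slat5 may be knocked a few centimetres aside while the robot is not near it.
Once in a run the grip may slacken for a moment while it holds something.
It also fails if it takes over 210 s, if anything falls off the work surface, if the arm or the gripper's body presses on something with over 40 N, if the wrist force passes 120 N, or if a joint passes its speed limit or range.

## Working session

There is one attempt and no reset: what is moved stays moved. The work goes in short steps, Python scripts to look and compute and a tool call to move; the robot and the scene stay as the last step left them, time stands still between calls to the robot, and variables do not carry over. Pictures are saved under pics/ and viewed, at most 14 in all, crops included, and the job is handed in when it is done.

Besides the shell and the picture viewer there is one more tool, called after "Call:" as a command line: name --pt "numbers of a row" for each row, then --argument value for the rest. carry_out: Moves the arm, as the interface text tells. Its arguments: {"type":"object","properties":{"deltas":{"type":"array","items":{"type":"array","items":{"type":"number"}}},"grip":{"type":"number"},"grip_force":{"type":"number"}},"required":["deltas"]}

```bash
ls; mkdir -p pics
python3 - <<'E'
from rig import bot
import cv2,numpy as np
s=bot.sense(); print(s)
for n in ("scene","side"):
    c=bot.camera(n); cv2.imwrite(f"pics/{n}0.png",c["color"]); np.savez(f"{n}0.npz",**c)
    print(n,c["fx"],c["fy"],c["cx"],c["cy"],(-c["R"].T@c["t"]).round(3),c["R"].round(3).tolist())
E
```

```text
pics
{'clock': 0.0, 'qpos': array([ 6.53444140e+01,  1.76214984e+01,  8.63834718e+01,  1.82178516e-03,
        7.61127075e+01, -4.20986157e+00]), 'dq': array([-0.00352246,  0.17505887,  0.02135599, -0.12334272, -0.06732617,
        0.08844307]), 'joint_torque': array([-1.55462760e-03, -4.57550311e+01, -2.51912016e+01, -7.16016220e-04,
        1.34818975e-02, -1.82649620e-05]), 'ee_pos': array([0.20056279, 0.5381337 , 0.23039143]), 'orientation': array([[-9.37000759e-01,  3.49326201e-01, -8.84847223e-04],
       [ 3.49327274e-01,  9.36998943e-01, -1.85373855e-03],
       [ 1.81541468e-04, -2.04605570e-03, -9.99997890e-01]]), 'contact_force': array([ 0.11341067, -0.39530954, -0.51024336]), 'ft_torque': array([-0.02565192, -0.05336636, -0.00593988]), 'grip_force': 0.0, 'grip_width': 0.08547527637561021}
scene 489.4322780064849 489.4322780064849 312.7724917454826 242.7739611226309 [0.85  0.331 1.239] [[-0.764, 0.645, -0.002], [0.578, 0.684, -0.445], [-0.285, -0.341, -0.896]]
side 483.52181915856283 483.52181915856283 324.9986640093804 237.18140747290326 [ 0.334 -1.138  0.903] [[0.992, -0.128, 0.022], [-0.056, -0.568, -0.821], [0.118, 0.813, -0.57]]
```

View pics/scene0.png

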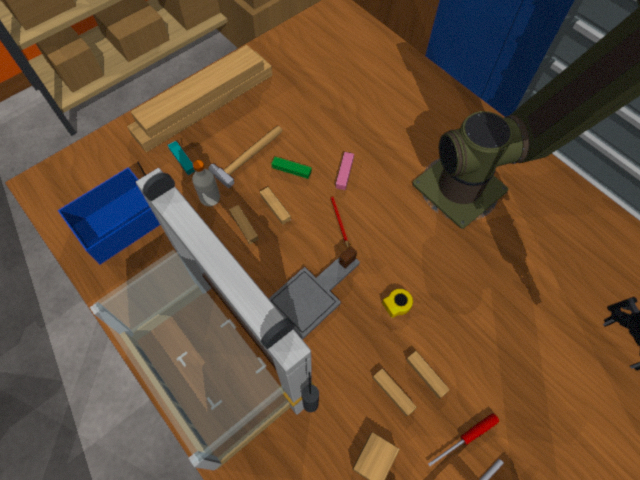

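View pics/side0.png

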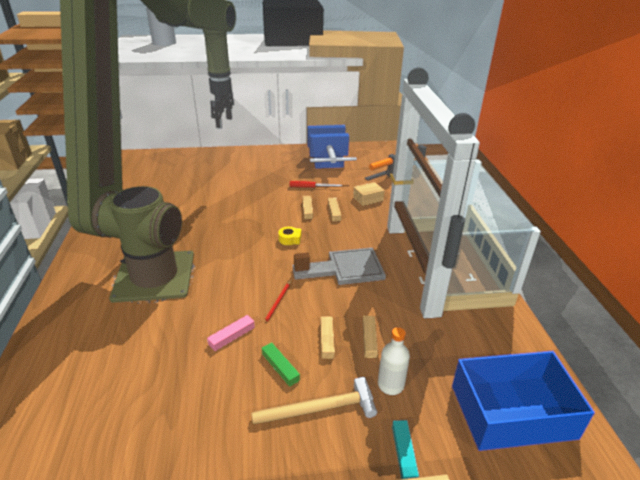

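Scene shows four slats (scene px (275,204), (243,223), (394,392), (428,374)), board deck at (305,300), grip (347,257), cabinet outline corners near (183,358), (228,324), (214,404), (261,366), and the collar at (293,397). The side view shows the same four slats at (327,338), (371,335), (307,207), (334,208), collar (400,182) and the bottom rail from (395,205) to (425,262).

```bash
cat > h.py <<'E'
import numpy as np,cv2
from rig import bot
def cloud(c):
    v,u=np.mgrid[0:480,0:640]; z=c["z_map"]
    P=np.stack([(u-c["cx"])/c["fx"]*z,(v-c["cy"])/c["fy"]*z,z],-1)
    W=(P-c["t"])@c["R"]; W[z==0]=np.nan
    return W
def rays(c,px):
    px=np.atleast_2d(np.float64(px))
    d=np.c_[(px[:,0]-c["cx"])/c["fx"],(px[:,1]-c["cy"])/c["fy"],np.ones(len(px))]@c["R"]
    return -c["R"].T@c["t"],d
def plane(c,px,z):
    o,d=rays(c,px); return o+d*((z-o[2])/d[:,2])[:,None]
def proj(c,X):
    p=np.atleast_2d(X)@c["R"].T+c["t"]; return np.c_[p[:,0]/p[:,2]*c["fx"]+c["cx"],p[:,1]/p[:,2]*c["fy"]+c["cy"]]
def rect(P):  # centre, long side, short side, angle of the long side (deg)
    r=cv2.minAreaRect(np.float32(P[:,:2]*1000)); b=cv2.boxPoints(r); e=b[1]-b[0]; f=b[2]-b[1]
    if np.hypot(*e)<np.hypot(*f): e,f=f,e
    a=np.degrees(np.arctan2(e[1],e[0]))%180
    return (b.mean(0)).round(1),np.hypot(*e).round(1),np.hypot(*f).round(1),a.round(1)
def blobs(c,mask,z,amin):
    n,l,st,_=cv2.connectedComponentsWithStats(mask.astype(np.uint8))
    for i in range(1,n):
        if st[i,4]>=amin:
            v,u=np.nonzero(l==i); yield (int(u.mean()),int(v.mean())),st[i,4],rect(plane(c,np.c_[u,v],z))
E
python3 - <<'E'
from h import *
for n in("scene","side"):
    c=dict(np.load(n+"0.npz")); W=cloud(c); hsv=cv2.cvtColor(c["color"],cv2.COLOR_BGR2HSV); z=W[...,2]
    b=(W[...,0]<1.1)&(np.abs(W[...,1])<.7)
    print(n,"slat-height blobs")
    for r in blobs(c,b&(z>.018)&(z<.030)&(hsv[...,0]<25),.024,60): print(r, hsv[r[0][1],r[0][0]])
    print("deck"); 
    for r in blobs(c,b&(z>.012)&(z<.024)&(hsv[...,1]<70),.018,200): print(r)
    print("grip")
    for r in blobs(c,b&(z>.06)&(z<.075),.068,40): print(r)
    print("yellow")
    for r in blobs(c,(hsv[...,0]>20)&(hsv[...,0]<33)&(hsv[...,1]>150)&(hsv[...,2]>100),.1,8):
        print(r[:2], W[r[0][1],r[0][0]].round(3))
    print("jambs top?"); m=(z>.44)&(z<.48); 
    for r in blobs(c,m,.46,60): print(r)
s=dict(np.load("scene0.npz"));d=dict(np.load("side0.npz"))
print("corners",plane(s,[(183,358),(228,324),(214,404),(261,366)],0).round(4).tolist())
a=cv2.resize(s["color"][280:430,150:340],None,fx=3,fy=3,interpolation=cv2.INTER_CUBIC)
b=cv2.resize(d["color"][120:320,350:500],None,fx=3,fy=3,interpolation=cv2.INTER_CUBIC)
cv2.imwrite("pics/cropA.png",a);cv2.imwrite("pics/cropB.png",b)
E
```

```text
scene slat-height blobs
((252, 149), np.int32(425), (array([ 394.8, -494.5], dtype=float32), np.float32(233.7), np.float32(27.3), np.float32(6.2))) [ 18 137 184]
((274, 203), np.int32(381), (array([ 465.8, -298.8], dtype=float32), np.float32(122.9), np.float32(31.4), np.float32(84.5))) [ 17 136 182]
((457, 197), np.int32(102), (array([43.2, 26.6], dtype=float32), np.float32(116.9), np.float32(36.6), np.float32(124.0))) [ 9 82 50]
((242, 222), np.int32(404), (array([ 572.1, -307.7], dtype=float32), np.float32(122.6), np.float32(30.5), np.float32(81.1))) [ 17 135 123]
((427, 373), np.int32(627), (array([478., 322.], dtype=float32), np.float32(119.5), np.float32(32.1), np.float32(86.9))) [ 17 140 175]
((394, 391), np.int32(642), (array([570.1, 299.5], dtype=float32), np.float32(118.7), np.float32(32.0), np.float32(90.7))) [ 18 141 173]
((480, 427), np.int32(396), (array([474.3, 488.6], dtype=float32), np.float32(99.9), np.float32(24.1), np.float32(170.1))) [179 243 144]
deck
((309, 296), np.int32(3074), (array([531.4, -23. ], dtype=float32), np.float32(257.8), np.float32(140.1), np.floa
[... 4462 characters left out ...]
(95), (array([-797.2, 1443.1], dtype=float32), np.float32(268.9), np.float32(38.7), np.float32(113.4)))
((38, 15), np.int32(343), (array([-616.3, 1322.8], dtype=float32), np.float32(216.0), np.float32(182.0), np.float32(179.7)))
((217, 64), np.int32(287), (array([201.8, 516.8], dtype=float32), np.float32(172.7), np.float32(72.5), np.float32(94.0)))
((442, 140), np.int32(928), (array([756.3, -36.1], dtype=float32), np.float32(553.6), np.float32(83.4), np.float32(89.4)))
((90, 110), np.int32(968), (array([-90.2, 119.4], dtype=float32), np.float32(225.6), np.float32(136.0), np.float32(104.7)))
corners [[0.9155, -0.1032, 0.0], [0.7765, -0.1019, 0.0], [0.9199, 0.0393, 0.0], [0.7769, 0.0402, 0.0]]
```

View pics/cropA.png

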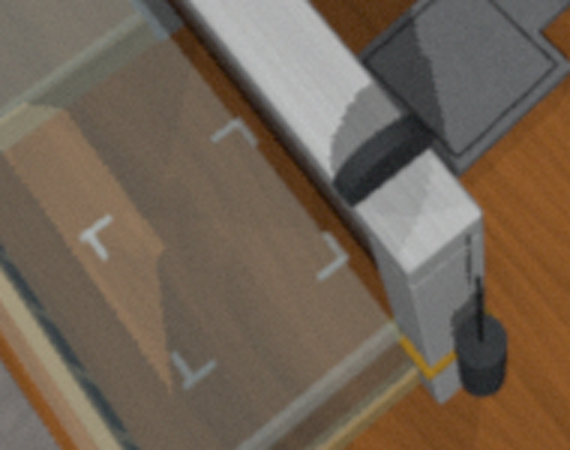

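View pics/cropB.png

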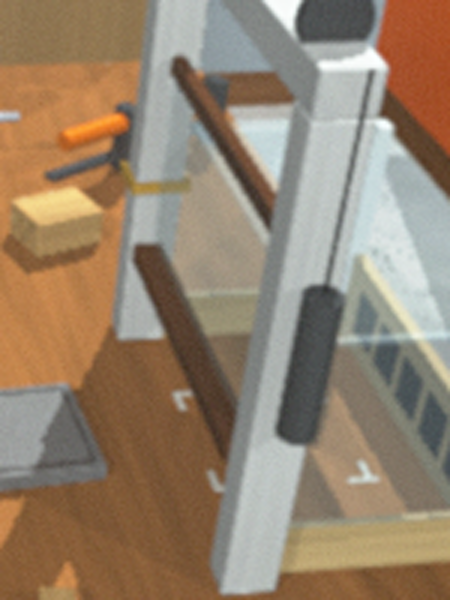

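Crop A shows the four tape corners and the collar on the left jamb; crop B shows the collar's near lower corner at about side px (396,184) and the bottom rail's lower front edge from about (396,207) to (425,270).

```bash
cat >> h.py <<'E'
def vplane(c,px,x):  # cast onto vertical plane X=x
    o,d=rays(c,px); return o+d*((x-o[0])/d[:,0])[:,None]
def go(xyz,yaw,s=None,first=None):  # deltas from measured pose to target TCP, yaw of tool y axis (deg), tool kept vertical
    s=s or bot.sense(); R=s["orientation"]; p=s["ee_pos"]
    d=R.T@(np.array(xyz)-p); y=np.degrees(np.arctan2(R[1,1],R[0,1]))
    print("from",p.round(4),"yaw",y.round(2),"-> tool delta(mm)",(d*1000).round(1),"turn",round(-((yaw-y+180)%360-180),2))
E
python3 - <<'E'
from h import *
d=dict(np.load("side0.npz"));s=dict(np.load("scene0.npz"))
hsv=cv2.cvtColor(d["color"],cv2.COLOR_BGR2HSV);W=cloud(d)
# rail rows: leftmost brown pixel -> lower front edge
for v in range(200,275,8):
    row=[(u,*hsv[v,u].tolist()) for u in range(390,436) if hsv[v,u,2]<95 and hsv[v,u,1]>90]
    if row: print(v,row[0][0],row[-1][0],vplane(d,[(row[0][0],v)],.732).round(4),W[v,(row[0][0]+row[-1][0])//2].round(3))
print("collar px");
for v in range(172,190):
    print(v,[u for u in range(385,420) if 12<hsv[v,u,0]<32 and hsv[v,u,1]>110])
print(vplane(d,[(395.7,184.3)],.730).round(4), W[182,398:412].round(3).tolist()[::4])
# white tape corners in scene
g=s["color"].astype(int); hs=cv2.cvtColor(s["color"],cv2.COLOR_BGR2HSV)
m=np.zeros((480,640),bool); m[310:420,165:280]=True
m&=(hs[...,1]<45)&(hs[...,2]>120)
n,l,st,ce=cv2.connectedComponentsWithStats(m.astype(np.uint8))
for i in range(1,n):
    if st[i,4]>8:
        v,u=np.nonzero(l==i);P=plane(s,np.c_[u,v],0); print(st[i],P.min(0).round(4)[:2],P.max(0).round(4)[:2])
E
```

```text
208 396 404 [[0.732  0.101  0.1297]] [0.742 0.092 0.134]
216 400 407 [[0.732  0.0528 0.1308]] [0.74  0.048 0.133]
224 403 412 [[0.732  0.016  0.1261]] [0.739 0.002 0.134]
232 406 415 [[ 0.732  -0.0195  0.1215]] [ 0.737 -0.04   0.135]
240 410 419 [[ 0.732  -0.0618  0.1227]] [ 0.738 -0.077  0.133]
248 413 423 [[ 0.732  -0.0944  0.1184]] [ 0.737 -0.117  0.135]
256 417 426 [[ 0.732  -0.1331  0.1196]] [ 0.737 -0.149  0.132]
264 420 426 [[ 0.732  -0.1632  0.1155]] [ 0.733 -0.182  0.13 ]
272 424 424 [[ 0.732  -0.1988  0.1168]] [ 0.732 -0.199  0.117]
collar px
172 []
173 []
174 [390, 391]
175 [385, 386, 390, 391, 392]
176 [385, 386, 387, 390, 391, 392]
177 [385, 386, 387, 388, 389, 390, 391, 392, 393]
178 [385, 386, 387, 388, 389, 390, 391, 392, 393]
179 [385, 386, 387, 388, 389, 390, 391, 392, 393]
180 [385, 386, 387, 388, 389, 390, 391, 392, 393, 394]
181 [385, 386, 387, 388, 389, 390, 391, 392, 393, 394, 395, 396, 397, 398, 399, 400, 401, 402]
182 [385, 386, 387, 388, 389, 390, 391, 392, 393, 394, 395, 396, 397, 398, 399, 400, 401, 402, 403]
183 [385, 386, 387, 388, 389, 390, 394, 395, 396, 397, 398, 399, 400, 401, 402, 403]
184 [385, 386, 387, 388, 389, 390]
185 [385, 386, 387, 388, 389, 390]
186 [385, 386, 387, 388, 389, 390]
187 [385, 386, 387, 388, 389, 390, 391]
188 [385, 386, 387, 388, 389, 390]
189 [385, 386, 387, 388, 389, 390]
[[0.73   0.1263 0.1991]] [[0.743, 0.146, 0.196], [0.755, 0.146, 0.195], [0.755, 0.106, 0.217], [0.754, 0.067, 0.237]]
[237 310  43  30 674] [ 0.6584 -0.1177] [ 0.7376 -0.0163]
[220 320  10   7  28] [ 0.7681 -0.1143] [ 0.794  -0.1046]
[268 340  12  24 150] [0.7011 0.0171] [0.7384 0.0634]
[177 352  10  15  61] [ 0.9012 -0.1144] [ 0.9299 -0.0847]
[256 358  10  16  59] [0.7676 0.0193] [0.797  0.0488]
[241 388  39  32 173] [0.7757 0.1088] [0.8903 0.1226]
[208 398  13  11  32] [0.9047 0.0183] [0.929  0.0449]
```

Call:
carry_out --pt "-0.0524 -0.0084 0.01 0" --pt "-0.0524 -0.0084 0.01 0" --pt "-0.0524 -0.0084 0.01 0" --pt "-0.0524 -0.0084 0.01 0" --pt "-0.0524 -0.0084 0.01 0" --pt "-0.0524 -0.0084 0.01 0" --pt "-0.0524 -0.0084 0.01 0" --pt "-0.0524 -0.0084 0.01 0" --grip 0.06

```text
clock: 1.1
ee_pos: [0.5713, 0.3283, 0.1504]
orientation: [[-0.937, 0.349, -0.001], [0.349, 0.937, -0.0], [0.001, -0.001, -1.0]]
contact_force: [-0.0, -0.4, -0.3]
grip_width: 0.0596
grip_force: 0.0
```

Call:
carry_out --pt "0 0 0 9.85" --pt "0 0 0 9.85" --pt "0 0 0 9.85" --pt "0 0 0 9.85" --pt "0 0 0 9.85" --pt "0 0 0 9.85" --pt "0 0 0 9.85" --pt "0 0 0 0"

```text
clock: 2.1
ee_pos: [0.5699, 0.3292, 0.1507]
orientation: [[-0.012, 1.0, -0.001], [1.0, 0.012, -0.001], [-0.001, -0.001, -1.0]]
contact_force: [0.5, -0.8, -0.4]
grip_width: 0.06
grip_force: 0.0
```

Run:
```python
from h import *
d=dict(np.load("side0.npz"))
o,r=rays(d,[(396,184),(400,184),(403,184)]); print(o+r*((0.1455-o[1])/r[:,1])[:,None])
o,r=rays(d,[(396,208),(424,272)]); print(o+r*((np.array([0.1385,-.2015])-o[1])/r[:,1])[:,None])
c=bot.camera("wrist"); cv2.imwrite("pics/w1.png",c["color"]); W=cloud(c)
print(c["fx"],(-c["R"].T@c["t"]).round(3),c["R"].round(2).tolist())
hsv=cv2.cvtColor(c["color"],cv2.COLOR_BGR2HSV)
for x in blobs(c,(W[...,2]>.018)&(W[...,2]<.03),.024,400): print(x)
go((.5695,.3285,.004),.5)
```

```text
[[0.73687331 0.1455     0.18937104]
 [0.74967396 0.1455     0.18875285]
 [0.75929531 0.1455     0.18828821]]
[[ 0.74406517  0.1385      0.10632843]
 [ 0.73084102 -0.2015      0.11905156]]
398.4732327571029 [0.57  0.395 0.293] [[1.0, 0.01, -0.0], [0.01, -0.96, 0.27], [0.0, -0.27, -0.96]]
((478, 155), np.int32(811), (array([686.3, 392.9], dtype=float32), np.float32(112.9), np.float32(57.0), np.float32(57.3)))
((186, 228), np.int32(7133), (array([479.5, 322.1], dtype=float32), np.float32(119.3), np.float32(31.1), np.float32(87.3)))
((317, 262), np.int32(6590), (array([570.6, 300. ], dtype=float32), np.float32(119.2), np.float32(29.8), np.float32(90.0)))
from [0.5699 0.3293 0.1508] yaw 0.79 -> tool delta(mm) [ -0.7  -0.3 146.8] turn 0.29
```

View pics/w1.png

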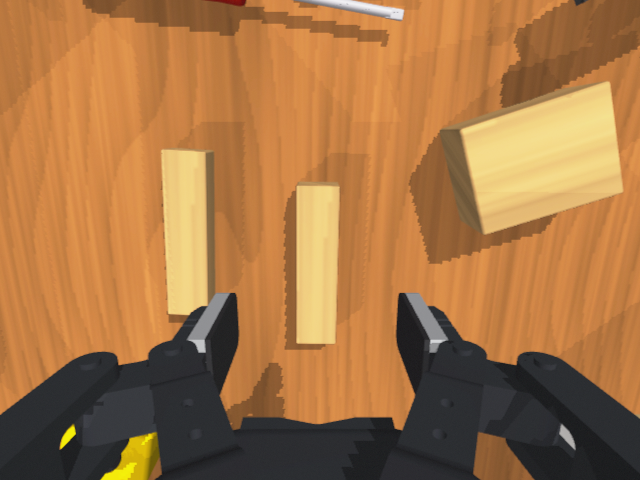

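The wrist view shows slats D (317,262) and C (186,228) under the open fingers, offcut at right; the aim is good.

Call:
carry_out --pt "0 0.0005 0.03 0.3" --pt "0 0 0.03 0.3" --pt "0 0 0.03 0" --pt "0 0 0.03 0" --pt "0 0 0.018 0" --pt "0 0 0.009 0" --pt "0 0 0 0"

```text
clock: 3.02
ee_pos: [0.5707, 0.3294, 0.0041]
orientation: [[-0.001, 1.0, -0.0], [1.0, 0.001, -0.0], [-0.0, -0.0, -1.0]]
contact_force: [0.9, -0.5, 0.5]
grip_width: 0.0602
grip_force: 0.0
```

Call:
carry_out --pt "0 0 0 0" --pt "0 0 0 0" --pt "0 0 0 0" --pt "0 0 0 0" --pt "0 0 0 0" --pt "0 0 0 0" --grip 0.02 --grip_force 90

```text
clock: 3.78
ee_pos: [0.5718, 0.33, 0.006]
orientation: [[-0.0, 1.0, 0.003], [1.0, 0.0, 0.001], [0.001, 0.003, -1.0]]
contact_force: [0.1, 0.0, 5.4]
grip_width: 0.0279
grip_force: 91.1
```

Call:
carry_out --pt "0 0 -0.03 0" --pt "0 0 -0.04 0" --pt "0 0 -0.04 0" --pt "0 0 -0.04 0" --pt "0 0 0 0"

```text
clock: 4.4
ee_pos: [0.5731, 0.3307, 0.1588]
orientation: [[-0.0, 1.0, 0.008], [1.0, 0.0, 0.004], [0.004, 0.008, -1.0]]
contact_force: [-0.0, 0.7, -0.9]
grip_width: 0.0284
grip_force: 90.2
```

Run:
```python
from h import *
go((.640,-.032,.08),90)
```

```text
from [0.5731 0.3307 0.1588] yaw 0.01 -> tool delta(mm) [-363.    66.2   77.9] turn -89.99
```

Call:
carry_out --pt "-0.0454 0.0034 0 0" --pt "-0.0454 0.0034 0 0" --pt "-0.0454 0.0034 0 0" --pt "-0.0454 0.0034 0 0" --pt "-0.0454 0.0034 0 0" --pt "-0.0454 0.0034 0 0" --pt "-0.0454 0.0034 0 0" --pt "-0.0454 0.0034 0 0"

```text
clock: 5.4
ee_pos: [0.5969, -0.0351, 0.153]
orientation: [[-0.0, 1.0, -0.002], [1.0, 0.0, 0.0], [0.0, -0.002, -1.0]]
contact_force: [1.0, 0.2, -0.7]
grip_width: 0.028
grip_force: 90.2
```

Call:
carry_out --pt "0 0 0 -10" --pt "0 0 0 -10" --pt "0 0 0 -10" --pt "0 0 0 -10" --pt "0 0 0 -10" --pt "0 0 0 -10" --pt "0 0 0 -10" --pt "0 0 0 -10"

```text
clock: 6.4
ee_pos: [0.5968, -0.0337, 0.1529]
orientation: [[-0.986, 0.168, -0.003], [0.168, 0.986, 0.0], [0.003, -0.0, -1.0]]
contact_force: [0.1, -0.0, -0.4]
grip_width: 0.028
grip_force: 90.3
```

Call:
carry_out --pt "0 0 0.03 -10" --pt "0 0 0.03 0" --pt "0 0 0.03 0" --pt "0 0 0 0" --pt "0 0 0 0"

```text
clock: 7.02
ee_pos: [0.598, -0.0338, 0.0645]
orientation: [[-1.0, -0.0, -0.0], [-0.0, 1.0, 0.0], [0.0, 0.0, -1.0]]
contact_force: [-0.3, -0.6, 0.1]
grip_width: 0.0279
grip_force: 90.2
```

Run:
```python
from h import *
s=bot.sense();print(s["ee_pos"],s["orientation"].round(4).tolist(),s["contact_force"],s["grip_width"])
c=bot.camera("wrist"); cv2.imwrite("pics/w2.png",c["color"]); W=cloud(c); np.savez("w2.npz",**c)
d=bot.camera("side"); cv2.imwrite("pics/s2.png",cv2.resize(d["color"][120:320,300:500],None,fx=3,fy=3,interpolation=cv2.INTER_CUBIC))
hsv=cv2.cvtColor(c["color"],cv2.COLOR_BGR2HSV)
print((-c["R"].T@c["t"]).round(3))
for v in range(0,480,30): print(v,W[v,320].round(3),hsv[v,320],W[v,120].round(3),hsv[v,120])
```

```text
[ 0.59802519 -0.03380474  0.06445356] [[-1.0, -0.0001, -0.0002], [-0.0001, 1.0, 0.0], [0.0002, 0.0, -1.0]] [-0.2805262  -0.62797751  0.12486282] 0.027852251176791354
[ 0.531 -0.035  0.206]
0 [ 0.478 -0.034  0.017] [ 10   4 200] [ 0.473 -0.126 -0.001] [ 15 163 228]
30 [ 0.489 -0.034  0.016] [120   3 192] [ 0.486 -0.127  0.   ] [ 16 161 237]
60 [ 0.502 -0.034  0.018] [  0   0 196] [ 0.499 -0.13  -0.001] [ 16 162 236]
90 [ 0.514 -0.034  0.018] [ 15   3 192] [ 0.512 -0.132 -0.002] [ 15 164 231]
120 [ 0.527 -0.034  0.017] [135   3 185] [ 0.526 -0.133 -0.001] [ 14 165 168]
150 [ 0.54  -0.034  0.017] [150   1 197] [ 0.541 -0.136 -0.002] [ 14 164 171]
180 [ 0.554 -0.034  0.017] [  0   1 189] [ 0.556 -0.137 -0.001] [ 14 166 177]
210 [ 0.568 -0.034  0.018] [135   3 193] [ 0.572 -0.14  -0.001] [ 14 161 174]
240 [ 0.568 -0.034  0.072] [ 17 124 164] [ 0.588 -0.142 -0.001] [ 14 164 177]
270 [ 0.576 -0.034  0.082] [ 18 129 218] [ 0.605 -0.144 -0.001] [ 14 164 182]
300 [ 0.587 -0.034  0.082] [ 17 127 219] [ 0.624 -0.147 -0.002] [ 14 165 173]
330 [ 0.597 -0.034  0.083] [ 18 126 219] [ 0.643 -0.149 -0.002] [ 14 163 166]
360 [ 0.609 -0.034  0.082] [ 24 105 245] [ 0.661 -0.151 -0.001] [ 13 163 164]
390 [ 0.622 -0.034  0.081] [ 17 128 194] [ 0.586 -0.079  0.131] [108  27  47]
420 [ 0.635 -0.034  0.082] [ 17 126 194] [ 0.592 -0.078  0.134] [110  36  43]
450 [ 0.588 -0.035  0.146] [110  17  45] [ 0.597 -0.078  0.136] [115  36  43]
```

View pics/w2.png

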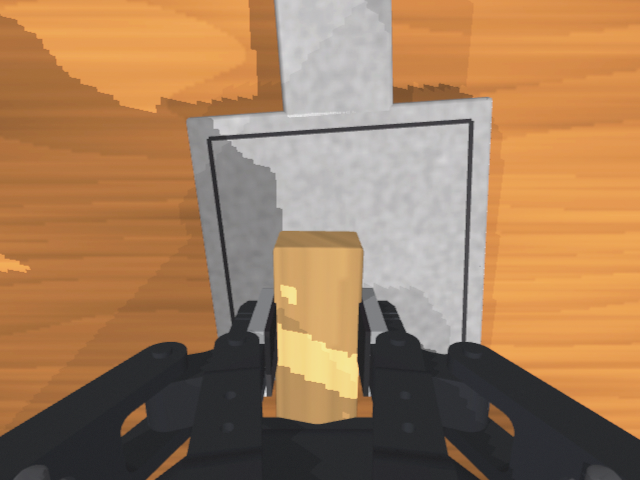

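View pics/s2.png

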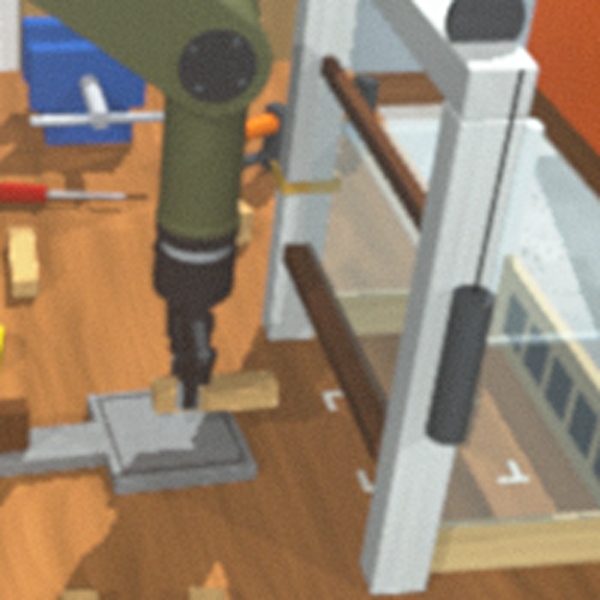

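Wrist view shows the slat held straight, with the board deck behind it (px (190–490,100–350)); the side crop shows the slat level in front of and below the rail.

Call:
carry_out --pt "-0.02 0 0 0" --pt "-0.02 0 0 0" --pt "-0.022 0 0 0" --pt "0 0 0 0"

```text
clock: 7.62
ee_pos: [0.6625, -0.034, 0.0658]
orientation: [[-1.0, -0.0, 0.004], [-0.0, 1.0, -0.001], [-0.004, -0.001, -1.0]]
contact_force: [-0.4, 0.6, -1.4]
grip_width: 0.0278
grip_force: 90.2
```

Call:
carry_out --pt "0 0 -0.005 0" --pt "0 0 -0.005 0" --pt "0 0 -0.005 0" --pt "0 0 -0.003 0" --pt "0 0 -0.002 0" --pt "0 0 0 0"

```text
clock: 8.38
ee_pos: [0.66, -0.0338, 0.0845]
orientation: [[-1.0, -0.0, 0.0], [-0.0, 1.0, -0.0], [-0.0, -0.0, -1.0]]
contact_force: [-0.1, -0.8, 0.7]
grip_width: 0.028
grip_force: 90.2
```

Call:
carry_out --pt "0 0 -0.002 0" --pt "0 0 -0.002 0" --pt "0 0 -0.002 0" --pt "0 0 -0.002 0" --pt "0 0 0 0"

```text
clock: 9.0
ee_pos: [0.6599, -0.0338, 0.0923]
orientation: [[-1.0, -0.0, -0.0], [-0.0, 1.0, 0.0], [0.0, 0.0, -1.0]]
contact_force: [1.2, -0.9, -0.6]
grip_width: 0.0278
grip_force: 90.0
```

Call:
carry_out --pt "0 0 -0.002 0" --pt "0 0 -0.002 0" --pt "0 0 -0.002 0" --pt "0 0 -0.002 0" --pt "0 0 0 0"

```text
clock: 9.62
ee_pos: [0.6598, -0.0338, 0.1005]
orientation: [[-1.0, -0.0, -0.0], [-0.0, 1.0, -0.0], [0.0, -0.0, -1.0]]
contact_force: [0.6, -0.2, -3.6]
grip_width: 0.0284
grip_force: 89.8
```

Call:
carry_out --pt "0 0 -0.008 0" --pt "0 0 -0.01 0" --pt "0 0 -0.01 0" --pt "0 0 -0.01 0" --pt "0 0 -0.01 0" --pt "0 0 -0.008 0" --pt "0 0 -0.004 0" --pt "0 0 0 0"

```text
clock: 10.62
ee_pos: [0.6605, -0.0338, 0.1611]
orientation: [[-1.0, -0.0, 0.002], [-0.0, 1.0, -0.0], [-0.002, -0.0, -1.0]]
contact_force: [-1.4, 1.0, -1.4]
grip_width: 0.0281
grip_force: 89.9
```

Run:
```python
from h import *
s=bot.sense();print(s["ee_pos"],s["contact_force"],s["grip_width"])
d=bot.camera("side");np.savez("s3.npz",**d); cv2.imwrite("pics/s3.png",cv2.resize(d["color"][160:260,360:460],None,fx=6,fy=6,interpolation=cv2.INTER_CUBIC))
```

```text
[ 0.66049777 -0.03381389  0.1611395 ] [-1.4400771   1.04115177 -1.4391976 ] 0.028134298023296773
```

View pics/s3.png

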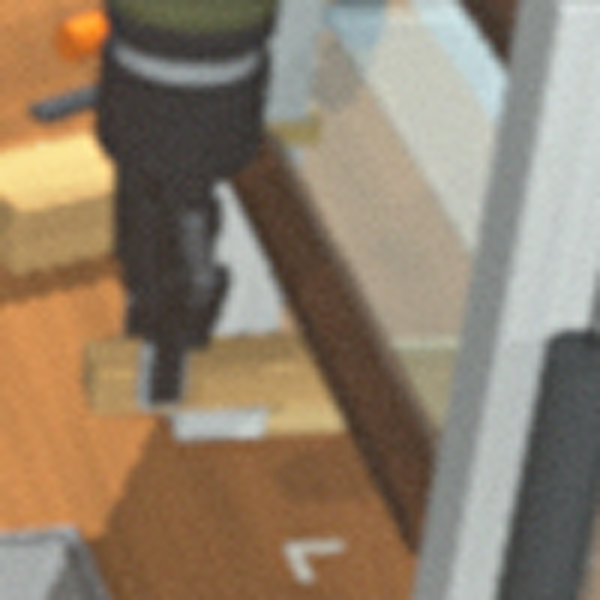

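The view shows the slat lifting the rail; the gripper hides the rail's left end, so I'll nudge up a bit, back off and compare.

Call:
carry_out --pt "0 0 -0.002 0" --pt "0 0 -0.002 0" --pt "0 0 -0.002 0" --pt "0 0 -0.001 0" --pt "0 0 0 0" --pt "0 0 0 0"

```text
clock: 11.42
ee_pos: [0.66, -0.0338, 0.1675]
orientation: [[-1.0, -0.0, 0.0], [-0.0, 1.0, -0.0], [-0.0, -0.0, -1.0]]
contact_force: [0.9, 0.0, -2.0]
grip_width: 0.0281
grip_force: 89.8
```

Call:
carry_out --pt "0 0 0.01 0" --pt "0 0 0.01 0" --pt "0.03 0 0 0" --pt "0.04 0 0 0" --pt "0.03 0.04 0 0" --pt "0 0.05 0 0" --pt "0 0 0 0"

```text
clock: 12.3
ee_pos: [0.559, 0.0591, 0.1471]
orientation: [[-1.0, -0.004, -0.0], [-0.004, 1.0, 0.001], [0.0, 0.001, -1.0]]
contact_force: [1.2, -1.2, -1.0]
grip_width: 0.0282
grip_force: 90.2
```

Run:
```python
from h import *
s=bot.sense();print(s["ee_pos"],s["contact_force"],s["grip_width"])
d=bot.camera("side");np.savez("s4.npz",**d); cv2.imwrite("pics/s4.png",cv2.resize(d["color"][165:225,380:440],None,fx=10,fy=10,interpolation=cv2.INTER_CUBIC))
```

```text
[0.55902314 0.05906303 0.14706227] [ 1.1556829  -1.16651826 -1.01215924] 0.02820739072355797
```

View pics/s4.png

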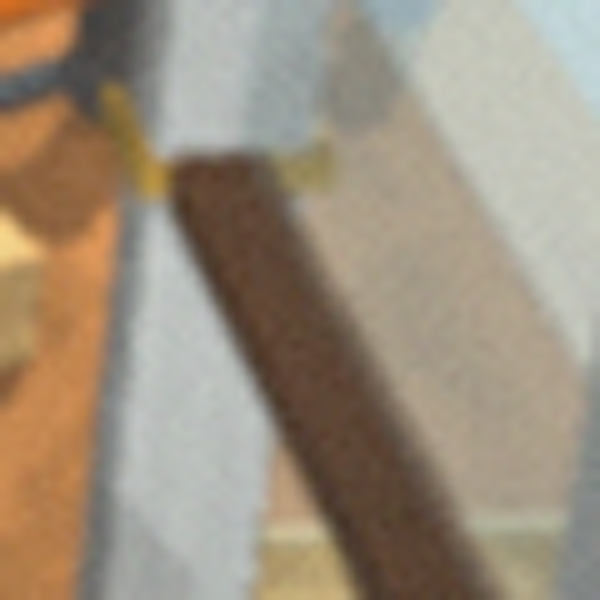

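The collar's front lower corner is at crop (165,193) → side px (396.0,183.9); the rail's left lower corner is at about crop (178,212) → (397.3,185.7), so the rail is slightly below the mark.

Run:
```python
from h import *
from scipy.optimize import least_squares
d=dict(np.load("s4.npz")); g=cv2.GaussianBlur(d["color"],(0,0),.8).astype(float).sum(2)
pts=[]
for v in range(192,252):
    # subpixel left edge: bright->dark crossing at mid level
    us=np.arange(392,436); r=g[v,392:436]
    k=np.where(r<190)[0]
    if len(k)==0: continue
    k=k[0]; hi=r[max(0,k-6):k-2].mean(); mid=(hi+r[k+1:k+3].mean())/2
    j=k
    while j>0 and r[j]<mid: j-=1
    pts.append((us[j]+(r[j]-mid)/(r[j]-r[j+1]),v))
pts=np.array(pts)
for yaw in(0,-.4):
    t=np.tan(np.radians(yaw))
    def f(p):
        Y=np.linspace(-.2,.14,60); q=proj(d,np.c_[p[0]-t*(Y+.032),Y,0*Y+p[1]]); o=np.argsort(q[:,1])
        return np.interp(pts[:,1],q[o,1],q[o,0])-pts[:,0]
    s=least_squares(f,[.732,.185],loss="soft_l1",f_scale=.3); print(yaw,s.x,np.abs(s.fun).mean())
    for x0 in (.730,.732,.734):
        s=least_squares(lambda h:f([x0,h[0]]),[.185],loss="soft_l1",f_scale=.3); print("  fixed x",x0,s.x,np.abs(s.fun).mean())
print(pts[::10])
for z in(.185,.189,.193): print(z,"collar",proj(d,[.7295,.1455,z]).round(2),"rail",proj(d,[.732,.1385,z]).round(2))
# collar rows: mean colour profile on the side face columns 408..412
h=cv2.cvtColor(d["color"],cv2.COLOR_BGR2HSV)
for v in range(176,190): print(v,h[v,409:412].mean(0).round(0),h[v,394:396].mean(0).round(0))
```

```text
0 [0.73706896 0.17966496] 0.14118701569514466
  fixed x 0.73 [0.19233832] 0.1411870156007846
  fixed x 0.732 [0.18875268] 0.14118701678575765
  fixed x 0.734 [0.18516705] 0.14118701574190407
-0.4 [0.72702267 0.19921136] 0.09130358573155112
  fixed x 0.73 [0.19377859] 0.09130358576309922
  fixed x 0.732 [0.19012917] 0.09130358575073766
  fixed x 0.734 [0.18647975] 0.09130358574977132
[[417.6725     229.        ]
 [422.86585366 240.        ]]
0.185 collar [[393.54 185.35]] rail [[394.88 186.4 ]]
0.189 collar [[393.67 184.21]] rail [[395.01 185.26]]
0.193 collar [[393.8  183.06]] rail [[395.15 184.11]]
176 [ 73.  14. 159.] [ 63.  12. 137.]
177 [ 69.  16. 165.] [ 32.  26. 144.]
178 [ 64.  18. 162.] [ 27.  45. 152.]
179 [ 35.  27. 152.] [ 20.  70. 164.]
180 [ 24.  60. 144.] [ 19. 103. 165.]
181 [ 22.  95. 148.] [ 20. 144. 168.]
182 [ 23. 102. 150.] [ 20. 156. 173.]
183 [ 22.  88. 155.] [ 21. 152. 174.]
184 [ 21.  59. 156.] [ 20. 104. 168.]
185 [ 19.  37. 161.] [ 23.  34. 156.]
186 [ 18.  45. 157.] [ 68.   6. 164.]
187 [ 17.  60. 148.] [ 72.   4. 174.]
188 [ 15.  68. 134.] [ 82.   6. 178.]
189 [ 16.  67. 124.] [ 63.   6. 184.]
```

Call:
carry_out --pt "0 -0.05 0 0" --pt "-0.03 -0.043 0 0" --pt "-0.04 0 0 0" --pt "-0.031 0 0 0" --pt "0 0 -0.008 0" --pt "0 0 -0.008 0" --pt "0 0 0 0" --pt "0 0 0 0"

```text
clock: 13.35
ee_pos: [0.6601, -0.0367, 0.1636]
orientation: [[-1.0, -0.0, -0.0], [-0.0, 1.0, -0.0], [0.0, -0.0, -1.0]]
contact_force: [-0.1, 0.4, -0.3]
grip_width: 0.028
grip_force: 90.2
```

Call:
carry_out --pt "0 0 -0.003 0" --pt "0 0 -0.002 0" --pt "0 0 -0.0017 0" --pt "0 0 0 0" --pt "0 0 0 0" --pt "0 0 0 0"

```text
clock: 14.1
ee_pos: [0.6604, -0.0366, 0.1696]
orientation: [[-1.0, -0.0, -0.001], [-0.0, 1.0, 0.0], [0.001, 0.0, -1.0]]
contact_force: [-1.0, 0.6, -4.6]
grip_width: 0.028
grip_force: 89.7
```

Call:
carry_out --pt "0 0 0.01 0" --pt "0 0 0.01 0" --pt "0.03 0 0 0" --pt "0.04 0 0 0" --pt "0.03 0.04 0 0" --pt "0 0.05 0 0" --pt "0 0 0 0"

```text
clock: 14.98
ee_pos: [0.5607, 0.056, 0.1501]
orientation: [[-1.0, -0.004, 0.001], [-0.004, 1.0, 0.001], [-0.001, 0.001, -1.0]]
contact_force: [0.2, -0.2, -0.6]
grip_width: 0.0283
grip_force: 90.2
```

Run:
```python
from h import *
s=bot.sense();print(s["ee_pos"],s["contact_force"],s["grip_width"])
d=bot.camera("side");np.savez("s5.npz",**d)
a=[cv2.resize(np.load(n)["color"][172:202,385:415],None,fx=13,fy=13,interpolation=cv2.INTER_CUBIC) for n in("s4.npz","s5.npz")]
cv2.imwrite("pics/s5.png",np.hstack(a))
c=bot.camera("scene");np.savez("scene1.npz",**c)
W=cloud(c);z=W[...,2];hsv=cv2.cvtColor(c["color"],cv2.COLOR_BGR2HSV)
for r in blobs(c,(W[...,0]<1.1)&(np.abs(W[...,1])<.45)&(z>.018)&(z<.030)&(hsv[...,0]<25),.024,150): print(r)
```

```text
[0.56070984 0.05603072 0.15010584] [ 0.1609768  -0.20815475 -0.58368188] 0.028287389785081635
((274, 203), np.int32(378), (array([ 465.8, -298.3], dtype=float32), np.float32(124.0), np.float32(31.5), np.float32(84.3)))
((242, 222), np.int32(403), (array([ 572.3, -308.3], dtype=float32), np.float32(121.3), np.float32(31.0), np.float32(81.1)))
((427, 373), np.int32(626), (array([478.1, 322. ], dtype=float32), np.float32(119.6), np.float32(31.9), np.float32(87.2)))
```

View pics/s5.png

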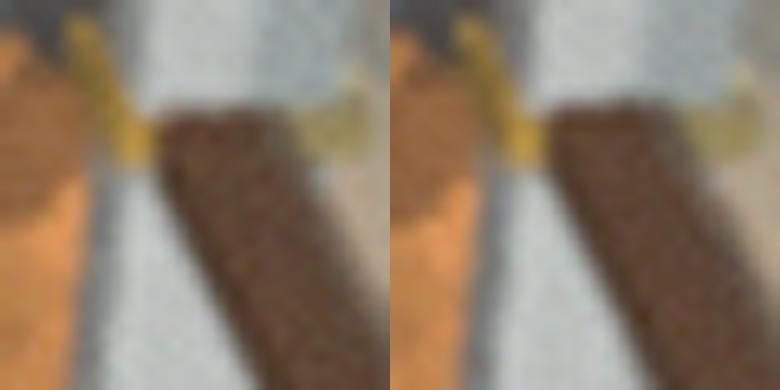

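The rail's lower left corner is now within a pixel fraction of the collar's lower corner (crop (158,171) vs (150,166)), which is level given the perspective. Now look at the board.

Call:
carry_out --pt "0 0 -0.05 0" --pt "0 0 -0.05 9.6" --pt "0 0 0 9.6" --pt "0 0 0 9.6" --pt "0 0 0 9.6" --pt "0 0 0 9.6" --pt "0 0 0 9.6" --pt "0 0 0 9.6"

```text
clock: 16.08
ee_pos: [0.5614, 0.0516, 0.2498]
orientation: [[-0.381, 0.925, 0.0], [0.925, 0.381, -0.001], [-0.001, -0.0, -1.0]]
contact_force: [0.2, -0.9, 0.6]
grip_width: 0.0281
grip_force: 90.1
```

Call:
carry_out --pt "0 0 0 9.6" --pt "0 0 0 9.6" --pt "-0.0444 0.0046 0 0" --pt "-0.0444 0.0046 0 0" --pt "-0.0444 0.0046 0 0" --pt "-0.0444 0.0046 0 0" --pt "0 0 0 0" --pt "0 0 0 0"

```text
clock: 17.08
ee_pos: [0.5901, -0.1239, 0.2496]
orientation: [[-0.061, 0.998, -0.001], [0.998, 0.061, 0.001], [0.001, -0.001, -1.0]]
contact_force: [0.1, -0.1, -0.3]
grip_width: 0.0279
grip_force: 90.1
```

```bash
cat >> h.py <<'E'
def deck(c,W,zlo=.010,zhi=.025):
    hsv=cv2.cvtColor(c["color"],cv2.COLOR_BGR2HSV); z=W[...,2]
    m=((z>zlo)&(z<zhi)&(hsv[...,1]<60)&(W[...,0]<.74)).astype(np.uint8)
    m=cv2.morphologyEx(m,cv2.MORPH_CLOSE,np.ones((5,5)))
    n,l,st,_=cv2.connectedComponentsWithStats(m); return l==1+st[1:,4].argmax()
E
python3 - <<'E'
from h import *
s=bot.sense();print(s["ee_pos"],s["orientation"].round(3).tolist())
c=bot.camera("wrist");np.savez("w3.npz",**c);cv2.imwrite("pics/w3.png",c["color"]);W=cloud(c)
m=deck(c,W); k=cv2.morphologyEx(m.astype(np.uint8),cv2.MORPH_OPEN,np.ones((120,120)))
v,u=np.nonzero(k); print("deck",rect(plane(c,np.c_[u,v],.018)),u.min(),u.max(),v.min(),v.max())
v,u=np.nonzero(m); print("all",rect(plane(c,np.c_[u,v],.018)))
for r in blobs(c,(W[...,2]>.06)&(W[...,2]<.075),.068,300): print("grip",r)
E
```

```text
[ 0.59014331 -0.12385363  0.24956055] [[-0.061, 0.998, -0.001], [0.998, 0.061, 0.001], [0.001, -0.001, -1.0]]
deck (array([591.1, -22.1], dtype=float32), np.float32(140.7), np.float32(138.4), np.float32(3.4)) 246 405 0 168
all (array([531.6, -25.2], dtype=float32), np.float32(257.9), np.float32(137.5), np.float32(3.4))
grip ((112, 82), np.int32(2146), (array([429.7, -32.9], dtype=float32), np.float32(46.5), np.float32(25.6), np.float32(3.4)))
grip ((504, 327), np.int32(779), (array([ 771.7, -219.2], dtype=float32), np.float32(90.4), np.float32(23.8), np.float32(3.4)))
```

View pics/w3.png

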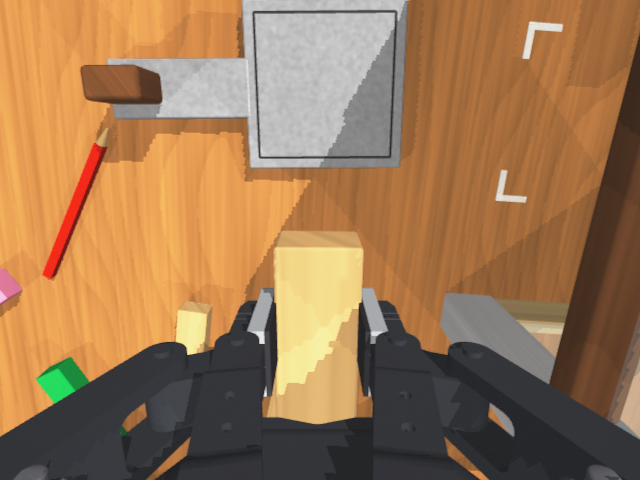

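Wrist view: deck with its lined square at px (254,12)–(397,158), grip (122,84), two tape corners at (530,25) and (500,198), slat in the fingers.

Run:
```python
from h import *
c=dict(np.load("w3.npz"));W=cloud(c);hsv=cv2.cvtColor(c["color"],cv2.COLOR_BGR2HSV)
m=np.zeros((480,640),bool); m[4:163,249:402]=True; m&=(hsv[...,2]<70)
n,l,st,_=cv2.connectedComponentsWithStats(m.astype(np.uint8)); i=1+st[1:,4].argmax()
v,u=np.nonzero(l==i); print("square",rect(plane(c,np.c_[u,v],.018)))
w=np.zeros((480,640),bool); w[10:215,485:570]=True; w&=(hsv[...,1]<50)&(hsv[...,2]>150)
n,l,st,_=cv2.connectedComponentsWithStats(w.astype(np.uint8))
for i in range(1,n):
    if st[i,4]>60:
        v,u=np.nonzero(l==i);P=plane(c,np.c_[u,v],0)[:,:2]
        print("tape",st[i,:4],P.min(0).round(4),P.max(0).round(4))
        a=rect(P); print(a)
```

```text
square (array([644.9, -35.1], dtype=float32), np.float32(126.0), np.float32(53.0), np.float32(65.2))
tape [523  22  40  37] [0.7681 0.0161] [0.7983 0.0458]
(array([783.2,  30.9], dtype=float32), np.float32(30.1), np.float32(29.8), np.float32(179.6))
tape [496 170  31  32] [ 0.7668 -0.114 ] [ 0.7968 -0.0843]
(array([781.8, -99.2], dtype=float32), np.float32(30.1), np.float32(29.6), np.float32(179.3))
```

Run:
```python
from h import *
c=dict(np.load("w3.npz"));hsv=cv2.cvtColor(c["color"],cv2.COLOR_BGR2HSV); g=cv2.cvtColor(c["color"],cv2.COLOR_BGR2GRAY).astype(float)
def dark(line,lo,hi):  # darkest position with parabola-ish centroid
    s=line[lo:hi]; w=np.clip(np.median(s)-15-s,0,None); return lo+(w*np.arange(len(s))).sum()/w.sum()
L=[];R=[];T=[];B=[]
for v in range(30,145,6):
    L.append((dark(g[v],248,265),v)); R.append((dark(g[v],386,402),v))
for u in range(270,385,6):
    T.append((u,dark(g[:,u],4,20))); B.append((u,dark(g[:,u],150,164)))
def fit(p): return cv2.fitLine(np.float32(plane(c,p,.018)[:,:2]*1000),cv2.DIST_HUBER,0,.01,.01).ravel()
ls=[fit(p) for p in(L,R,T,B)]
for l in ls: print(np.degrees(np.arctan2(l[1],l[0])).round(2),l[2:].round(1))
def isec(a,b):
    t=np.linalg.solve(np.c_[a[:2],-b[:2]],b[2:]-a[2:]); return a[2:]+t[0]*a[:2]
C=[isec(ls[i],ls[j]) for i in(0,1) for j in(2,3)]; print(np.round(C,1),np.mean(C,0))
```

```text
-86.58 [530.4 -16.2]
-86.08 [651.  -19.5]
3.78 [584.7  38.3]
3.65 [586.7 -81.7]
[[527.4  34.5]
 [534.6 -85. ]
 [646.7  42.4]
 [654.9 -77.3]] [590.90094  -21.362892]
```

Call:
carry_out --pt "0.0439 0.0173 0.03 -0.15" --pt "0.0439 0.0173 0.03 0" --pt "0.044 0.0173 0.03 0" --pt "0 0 0.04 0" --pt "0 0 0.04 0" --pt "0 0 0.03 0" --pt "0 0 0 0" --pt "0 0 0 0"

```text
clock: 18.12
ee_pos: [0.6345, 0.0126, 0.0511]
orientation: [[-0.066, 0.998, 0.002], [0.998, 0.066, -0.0], [-0.0, 0.002, -1.0]]
contact_force: [-0.9, 0.3, -0.9]
grip_width: 0.0279
grip_force: 90.1
```

Run:
```python
from h import *
go((.6339,.0109,.025),3.65)
```

```text
from [0.6345 0.0126 0.0511] yaw 3.81 -> tool delta(mm) [-1.7 -0.8 26.1] turn 0.16
```

Call:
carry_out --pt "-0.0017 -0.0007 0.01 0.15" --pt "0 0 0.01 0" --pt "0 0 0.004 0" --pt "0 0 0.002 0" --pt "0 0 0 0" --pt "0 0 0 0"

```text
clock: 18.88
ee_pos: [0.6333, 0.0102, 0.0241]
orientation: [[-0.063, 0.998, 0.0], [0.998, 0.063, -0.0], [-0.0, 0.0, -1.0]]
contact_force: [0.2, -1.0, -0.7]
grip_width: 0.0277
grip_force: 90.2
```

Call:
carry_out --pt "0 0 0 0" --pt "0 0 0 0" --pt "0 0 0 0" --pt "0 0 0 0" --grip 0.05

```text
clock: 19.38
ee_pos: [0.6332, 0.0103, 0.024]
orientation: [[-0.063, 0.998, 0.0], [0.998, 0.063, 0.0], [0.0, 0.0, -1.0]]
contact_force: [-0.2, -1.0, 0.2]
grip_width: 0.0503
grip_force: 0.0
```

Call:
carry_out --pt "0 0 -0.03 0" --pt "0 0 -0.05 0" --pt "0 0 -0.05 0" --pt "0 0 -0.05 0" --pt "0 0 0 0"

```text
clock: 20.0
ee_pos: [0.6365, 0.0101, 0.2096]
orientation: [[-0.063, 0.998, 0.011], [0.998, 0.063, -0.001], [-0.001, 0.011, -1.0]]
contact_force: [-0.2, 0.3, -1.3]
grip_width: 0.05
grip_force: 0.0
```

Run:
```python
from h import *
c=bot.camera("scene");W=cloud(c);z=W[...,2];hsv=cv2.cvtColor(c["color"],cv2.COLOR_BGR2HSV)
for r in blobs(c,(W[...,0]<.72)&(np.abs(W[...,1])<.45)&(z>.018)&(z<.030)&(hsv[...,0]<25),.024,150): print(r)
for r in blobs(c,(W[...,0]<.72)&(np.abs(W[...,1])<.1)&(z>.035)&(z<.050)&(hsv[...,0]<25),.042,150): print(r)
go((.4795,.3221,.15),-2.7)
```

```text
((243, 222), np.int32(400), (array([ 572. , -308.3], dtype=float32), np.float32(121.3), np.float32(30.5), np.float32(81.1)))
((427, 373), np.int32(625), (array([478., 322.], dtype=float32), np.float32(119.5), np.float32(32.1), np.float32(86.9)))
((294, 314), np.int32(358), (array([634.2,  -0.7], dtype=float32), np.float32(84.8), np.float32(31.0), np.float32(94.0)))
from [0.6346 0.0102 0.2067] yaw 3.61 -> tool delta(mm) [ 321.1 -135.5   55.8] turn 6.31
```

Call:
carry_out --pt "0.0535 -0.0226 0.009 0" --pt "0.0535 -0.0226 0.009 0" --pt "0.0535 -0.0226 0.009 0" --pt "0.0535 -0.0226 0.009 0" --pt "0.0535 -0.0226 0.009 0" --pt "0.0535 -0.0226 0.009 6.3" --pt "0 0 0 0" --pt "0 0 0 0" --grip 0.06

```text
clock: 21.05
ee_pos: [0.4767, 0.3215, 0.1487]
orientation: [[0.045, 0.999, -0.002], [0.999, -0.045, -0.002], [-0.002, -0.002, -1.0]]
contact_force: [0.0, -0.5, 0.2]
grip_width: 0.0597
grip_force: 0.0
```

```bash
cat >> h.py <<'E'
def slats(name="wrist",lo=.018,hi=.030,z0=.024,amin=400):
    c=bot.camera(name);W=cloud(c);z=W[...,2];hsv=cv2.cvtColor(c["color"],cv2.COLOR_BGR2HSV)
    for r in blobs(c,(W[...,0]<.74)&(np.abs(W[...,1])<.5)&(z>lo)&(z<hi)&(hsv[...,0]<25)&(hsv[...,1]>70),z0,amin): print(r)
    return c,W
E
python3 - <<'E'
from h import *
slats(); print("scene"); slats("scene",amin=150)
print("deck");slats("scene",.035,.05,.042,150)
go((.4795,.3221,.005),-2.7)
E
```

```text
((604, 144), np.int32(1408), (array([666.7, 368.9], dtype=float32), np.float32(76.4), np.float32(30.4), np.float32(88.9)))
((318, 222), np.int32(7276), (array([478.2, 321.7], dtype=float32), np.float32(118.7), np.float32(29.7), np.float32(87.2)))
scene
((243, 156), np.int32(257), (array([ 423.9, -488.6], dtype=float32), np.float32(169.9), np.float32(25.4), np.float32(3.9)))
((274, 203), np.int32(386), (array([ 465.7, -299.3], dtype=float32), np.float32(121.9), np.float32(31.5), np.float32(84.3)))
((242, 222), np.int32(401), (array([ 572.1, -307.6], dtype=float32), np.float32(122.6), np.float32(30.5), np.float32(81.1)))
((427, 374), np.int32(507), (array([478.6, 322. ], dtype=float32), np.float32(119.6), np.float32(32.8), np.float32(87.2)))
((479, 428), np.int32(350), (array([475.1, 488. ], dtype=float32), np.float32(101.8), np.float32(23.2), np.float32(174.0)))
deck
((289, 308), np.int32(539), (array([634.8, -18.4], dtype=float32), np.float32(121.8), np.float32(30.9), np.float32(92.4)))
((377, 456), np.int32(1160), (array([704.7, 377.9], dtype=float32), np.float32(84.4), np.float32(70.0), np.float32(18.9)))
from [0.4782 0.3207 0.1497] yaw -2.78 -> tool delta(mm) [  1.5   1.2 144.7] turn -0.08
```

Call:
carry_out --pt "0.001 0 0.04 0" --pt "0 0 0.04 0" --pt "0 0 0.035 0" --pt "0 0 0.018 0" --pt "0 0 0.0095 0" --pt "0 0 0 0" --pt "0 0 0 0"

```text
clock: 22.08
ee_pos: [0.4787, 0.3232, 0.0084]
orientation: [[0.048, 0.999, 0.002], [0.999, -0.048, 0.001], [0.001, 0.002, -1.0]]
contact_force: [-0.8, -0.1, 0.0]
grip_width: 0.06
grip_force: 0.0
```

Call:
carry_out --pt "0 0 0 0" --pt "0 0 0 0" --pt "0 0 0 0" --pt "0 0 0 0" --pt "0 0 0 0" --pt "0 0 0 0" --grip 0.02 --grip_force 60

```text
clock: 22.82
ee_pos: [0.4784, 0.3236, 0.0086]
orientation: [[0.047, 0.999, 0.002], [0.999, -0.047, 0.001], [0.001, 0.002, -1.0]]
contact_force: [-0.7, -0.6, 5.3]
grip_width: 0.0285
grip_force: 60.6
```

Call:
carry_out --pt "0 0 -0.03 0" --pt "0 0 -0.04 0" --pt "0 0 -0.04 0" --pt "0 0 -0.03 0" --pt "0 0 0 0"

```text
clock: 23.45
ee_pos: [0.4793, 0.3242, 0.1502]
orientation: [[0.047, 0.999, 0.005], [0.999, -0.047, 0.003], [0.003, 0.005, -1.0]]
contact_force: [-0.1, 0.5, -0.3]
grip_width: 0.0286
grip_force: 59.9
```

Run:
```python
from h import *
go((.546,-.0243,.0255),3.65)
```

```text
from [0.4793 0.3242 0.1502] yaw -2.68 -> tool delta(mm) [-345.4   82.3  123.9] turn -6.33
```

Call:
carry_out --pt "0 0 0 -6.33" --pt "-0.05 0.0063 0 0" --pt "-0.05 0.0063 0 0" --pt "-0.05 0.0063 0 0" --pt "-0.05 0.0063 0 0" --pt "-0.05 0.0063 0 0" --pt "-0.05 0.0063 0 0" --pt "-0.05 0.0066 0 0"

```text
clock: 24.45
ee_pos: [0.5431, -0.0248, 0.1457]
orientation: [[-0.064, 0.998, -0.003], [0.998, 0.064, 0.0], [0.001, -0.003, -1.0]]
contact_force: [0.2, 1.1, -1.1]
grip_width: 0.0286
grip_force: 59.8
```

Call:
carry_out --pt "0 0 0.04 0" --pt "0 0 0.04 0" --pt "0 0 0.02 0" --pt "0 0 0 0" --pt "0 0 0 0"

```text
clock: 25.08
ee_pos: [0.5441, -0.0233, 0.0473]
orientation: [[-0.064, 0.998, -0.0], [0.998, 0.064, 0.0], [0.0, -0.0, -1.0]]
contact_force: [-0.5, -0.1, 0.5]
grip_width: 0.0286
grip_force: 59.8
```

Run:
```python
from h import *
go((.5459,-.0224,.0268),3.65)
```

```text
from [ 0.5441 -0.0233  0.0473] yaw 3.65 -> tool delta(mm) [ 0.8  1.8 20.5] turn -0.0
```

Call:
carry_out --pt "0.0008 0.0014 0.01 0" --pt "0 0 0.006 0" --pt "0 0 0.003 0" --pt "0 0 0.0013 0" --pt "0 0 0 0" --pt "0 0 0 0"

```text
clock: 25.82
ee_pos: [0.5457, -0.0225, 0.0274]
orientation: [[-0.063, 0.998, 0.0], [0.998, 0.063, -0.0], [-0.0, 0.0, -1.0]]
contact_force: [-0.6, 0.2, -0.6]
grip_width: 0.0285
grip_force: 59.8
```

Call:
carry_out --pt "0 0 0 0" --pt "0 0 0 0" --pt "0 0 0 0" --pt "0 0 0 0" --grip 0.05

```text
clock: 26.32
ee_pos: [0.5455, -0.0225, 0.0272]
orientation: [[-0.063, 0.998, 0.0], [0.998, 0.063, -0.0], [-0.0, 0.0, -1.0]]
contact_force: [-0.8, -0.2, 0.6]
grip_width: 0.05
grip_force: 0.0
```

Call:
carry_out --pt "0 0 -0.03 0" --pt "0 0 -0.05 0" --pt "0 0 -0.05 0" --pt "0 0 0 0"

```text
clock: 26.82
ee_pos: [0.5489, -0.0229, 0.1617]
orientation: [[-0.063, 0.998, 0.01], [0.998, 0.063, -0.001], [-0.002, 0.01, -1.0]]
contact_force: [0.7, 0.4, -0.2]
grip_width: 0.0502
grip_force: 0.0
```

Run:
```python
from h import *
slats(lo=.035,hi=.05,z0=.042)
go((.466,-.300,.15),-5.6)
print("scene");slats("scene",.035,.05,.042,150); slats("scene",amin=150)
```

```text
((310, 226), np.int32(5617), (array([546.4, -23.8], dtype=float32), np.float32(118.5), np.float32(29.6), np.float32(93.7)))
((439, 230), np.int32(6995), (array([633.9, -20.2], dtype=float32), np.float32(118.7), np.float32(31.5), np.float32(92.4)))
((148, 223), np.int32(574), (array([431.9, -22.3], dtype=float32), np.float32(49.5), np.float32(24.2), np.float32(153.2)))
from [ 0.547  -0.0227  0.1593] yaw 3.64 -> tool delta(mm) [-271.6  -98.5    9.1] turn 9.24
scene
((317, 289), np.int32(412), (array([546.7, -21.4], dtype=float32), np.float32(119.3), np.float32(31.9), np.float32(93.9)))
((289, 308), np.int32(539), (array([634.6, -18.8], dtype=float32), np.float32(121.1), np.float32(30.6), np.float32(92.4)))
((377, 456), np.int32(1144), (array([704.7, 377.9], dtype=float32), np.float32(84.4), np.float32(70.0), np.float32(18.9)))
((244, 156), np.int32(284), (array([ 410. , -491.6], dtype=float32), np.float32(198.7), np.float32(24.4), np.float32(6.2)))
((274, 203), np.int32(388), (array([ 465.8, -298.6], dtype=float32), np.float32(123.4), np.float32(31.4), np.float32(84.5)))
((242, 222), np.int32(396), (array([ 572.2, -307.9], dtype=float32), np.float32(122.2), np.float32(30.7), np.float32(81.1)))
((478, 428), np.int32(347), (array([474.4, 488.3], dtype=float32), np.float32(100.3), np.float32(24.2), np.float32(173.1)))
```

Call:
carry_out --pt "0 0.0445 0 0" --pt "-0.0015 0.0444 0.01 0" --pt "0 0 0.04 0" --pt "0 0 0.04 0" --pt "0 0 0.02 0" --pt "0 0 0 0" --pt "0 0 0 0"

```text
clock: 27.85
ee_pos: [0.6342, -0.0184, 0.0467]
orientation: [[-0.063, 0.998, -0.001], [0.998, 0.063, 0.0], [0.0, -0.001, -1.0]]
contact_force: [0.2, -0.3, -0.3]
grip_width: 0.05
grip_force: 0.0
```

Run:
```python
from h import *
go((.6358,-.0185,.0265),3.65)
```

```text
from [ 0.6342 -0.0184  0.0467] yaw 3.64 -> tool delta(mm) [-0.2  1.7 20.2] turn -0.01
```

Call:
carry_out --pt "0 0.0017 0.01 0" --pt "0 0 0.008 0" --pt "0 0 0 0" --pt "0 0 0 0"

```text
clock: 28.35
ee_pos: [0.6361, -0.0183, 0.0293]
orientation: [[-0.063, 0.998, 0.0], [0.998, 0.063, -0.0], [-0.0, 0.0, -1.0]]
contact_force: [0.0, -0.2, 0.6]
grip_width: 0.0504
grip_force: 0.0
```

Call:
carry_out --pt "0 0 0 0" --pt "0 0 0 0" --pt "0 0 0 0" --pt "0 0 0 0" --pt "0 0 0 0" --grip 0.025 --grip_force 20

```text
clock: 28.98
ee_pos: [0.6365, -0.0183, 0.0297]
orientation: [[-0.063, 0.998, 0.001], [0.998, 0.063, -0.0], [-0.0, 0.001, -1.0]]
contact_force: [-0.2, 0.4, 4.4]
grip_width: 0.0294
grip_force: 20.9
```

Call:
carry_out --pt "0 0 0 0" --pt "0 0 0 0" --pt "0 0 0 0" --pt "0 0 0 0" --grip 0.05

```text
clock: 29.48
ee_pos: [0.6359, -0.0183, 0.029]
orientation: [[-0.063, 0.998, -0.0], [0.998, 0.063, 0.0], [0.0, -0.0, -1.0]]
contact_force: [-0.5, 0.0, 0.3]
grip_width: 0.0501
grip_force: 0.0
```

Call:
carry_out --pt "0 0 -0.03 0" --pt "0 0 -0.05 0" --pt "0 0 -0.05 0" --pt "0 0 0 0"

```text
clock: 29.98
ee_pos: [0.6396, -0.0186, 0.1644]
orientation: [[-0.063, 0.998, 0.01], [0.998, 0.063, -0.001], [-0.002, 0.01, -1.0]]
contact_force: [-0.2, -0.4, 0.4]
grip_width: 0.0503
grip_force: 0.0
```

Run:
```python
from h import *
slats(lo=.035,hi=.05,z0=.042)
go((.466,-.300,.15),-5.6)
print("scene");slats("scene",.035,.05,.042,150)
```

```text
((198, 220), np.int32(965), (array([559.5, -24.8], dtype=float32), np.float32(120.9), np.float32(26.4), np.float32(83.4)))
((313, 245), np.int32(5369), (array([637.5, -20. ], dtype=float32), np.float32(118.6), np.float32(29.1), np.float32(92.5)))
((28, 226), np.int32(674), (array([445. , -26.3], dtype=float32), np.float32(30.8), np.float32(21.3), np.float32(121.9)))
from [ 0.6376 -0.0184  0.1618] yaw 3.64 -> tool delta(mm) [-270.1 -189.2   11. ] turn 9.24
scene
((317, 288), np.int32(443), (array([545.9, -16.5], dtype=float32), np.float32(107.0), np.float32(31.4), np.float32(93.8)))
((292, 312), np.int32(431), (array([636.1,  -9.7], dtype=float32), np.float32(103.6), np.float32(30.5), np.float32(93.1)))
((377, 456), np.int32(1151), (array([704.7, 377.9], dtype=float32), np.float32(84.4), np.float32(70.0), np.float32(18.9)))
```

Call:
carry_out --pt "-0.045 -0.0315 0 0" --pt "-0.045 -0.0315 0 0" --pt "-0.045 -0.0315 0 0" --pt "-0.045 -0.0315 0 0" --pt "-0.045 -0.0315 0 0" --pt "-0.045 -0.0315 0.01 9.2" --pt "0 0 0 0" --pt "0 0 0 0" --grip 0.06

```text
clock: 31.08
ee_pos: [0.4636, -0.299, 0.1477]
orientation: [[0.097, 0.995, -0.002], [0.995, -0.097, 0.003], [0.002, -0.002, -1.0]]
contact_force: [-0.3, 0.4, 0.5]
grip_width: 0.0597
grip_force: 0.0
```

Run:
```python
from h import *
slats()
go((.466,-.300,.0085),-5.6)
print("scene");slats("scene",.035,.05,.042,150)
```

```text
((474, 224), np.int32(7671), (array([ 570.9, -310.3], dtype=float32), np.float32(119.1), np.float32(31.7), np.float32(81.0)))
((319, 230), np.int32(6142), (array([ 465.8, -301. ], dtype=float32), np.float32(118.8), np.float32(29.7), np.float32(84.5)))
from [ 0.4643 -0.2986  0.1481] yaw -5.52 -> tool delta(mm) [ -1.5   2.1 139.6] turn 0.08
scene
((314, 286), np.int32(520), (array([546.5, -23.1], dtype=float32), np.float32(120.4), np.float32(31.9), np.float32(93.6)))
((289, 309), np.int32(538), (array([636.7, -19.2], dtype=float32), np.float32(120.2), np.float32(30.8), np.float32(93.1)))
((377, 456), np.int32(1154), (array([704.8, 377.7], dtype=float32), np.float32(84.3), np.float32(70.6), np.float32(18.7)))
```

Call:
carry_out --pt "-0.0022 0.0017 0.04 0" --pt "0 0 0.04 0" --pt "0 0 0.035 0" --pt "0 0 0.017 0" --pt "0 0 0.008 0" --pt "0 0 0 0" --pt "0 0 0 0"

```text
clock: 32.05
ee_pos: [0.4669, -0.3022, 0.0101]
orientation: [[0.096, 0.995, 0.001], [0.995, -0.096, -0.001], [-0.001, 0.002, -1.0]]
contact_force: [0.0, 0.0, 0.2]
grip_width: 0.06
grip_force: 0.0
```

Call:
carry_out --pt "0 0 0 0" --pt "0 0 0 0" --pt "0 0 0 0" --pt "0 0 0 0" --pt "0 0 0 0" --pt "0 0 0 0" --grip 0.02 --grip_force 60

```text
clock: 32.8
ee_pos: [0.4666, -0.3025, 0.0103]
orientation: [[0.097, 0.995, 0.002], [0.995, -0.097, -0.001], [-0.001, 0.002, -1.0]]
contact_force: [0.6, 0.9, 5.5]
grip_width: 0.0288
grip_force: 60.4
```

Call:
carry_out --pt "0 0 -0.03 0" --pt "0 0 -0.04 0" --pt "0 0 -0.04 -9.9" --pt "0 0 -0.03 -9.9" --pt "0 0 0 -9.9" --pt "0 0 0 -9.9" --pt "0 0 0 -9.9" --pt "0 0 0 -9.9"

```text
clock: 33.8
ee_pos: [0.4657, -0.302, 0.1492]
orientation: [[-0.811, 0.586, -0.0], [0.586, 0.811, 0.0], [0.0, -0.0, -1.0]]
contact_force: [0.2, -0.8, -0.4]
grip_width: 0.0282
grip_force: 59.7
```

Call:
carry_out --pt "0 0 0 -9.9" --pt "0 0 0 -9.9" --pt "0 0 0 -9.9" --pt "0 0 0 -9.9" --pt "0 0 0 0" --pt "0 0 0 0"

```text
clock: 34.55
ee_pos: [0.4658, -0.302, 0.1492]
orientation: [[-0.998, -0.057, -0.0], [-0.057, 0.998, 0.0], [0.0, 0.0, -1.0]]
contact_force: [0.3, 0.4, -0.0]
grip_width: 0.0285
grip_force: 59.7
```

Run:
```python
from h import *
go((.5938,-.0663,.09),93.65)
```

```text
from [ 0.4658 -0.302   0.1492] yaw 93.27 -> tool delta(mm) [-141.2  228.    59.2] turn -0.38
```

Call:
carry_out --pt "-0.0285 0.0456 0 -0.4" --pt "-0.0285 0.0456 0 0" --pt "-0.0285 0.0456 0 0" --pt "-0.0285 0.0456 0 0" --pt "-0.0285 0.0456 0.02 0" --pt "0 0 0.03 0" --pt "0 0 0.02 0" --pt "0 0 0 0"

```text
clock: 35.55
ee_pos: [0.5917, -0.0646, 0.0775]
orientation: [[-0.998, -0.066, -0.004], [-0.066, 0.998, 0.001], [0.004, 0.001, -1.0]]
contact_force: [-0.2, 0.5, -0.4]
grip_width: 0.0286
grip_force: 59.7
```

Call:
carry_out --pt "0 0 0 0" --pt "0 0 0 0"

```text
clock: 35.8
ee_pos: [0.5942, -0.0657, 0.0805]
orientation: [[-0.998, -0.066, 0.002], [-0.066, 0.998, -0.0], [-0.002, -0.001, -1.0]]
contact_force: [-0.3, -0.4, -0.0]
grip_width: 0.0282
grip_force: 59.7
```

Run:
```python
from h import *
go((.5952,-.0662,.0527),93.65)
```

```text
from [ 0.5942 -0.0657  0.0805] yaw 93.78 -> tool delta(mm) [-0.9 -0.6 27.8] turn 0.13
```

Call:
carry_out --pt "-0.001 -0.0006 0.012 0.1" --pt "0 0 0.008 0" --pt "0 0 0.004 0" --pt "0 0 0.0033 0" --pt "0 0 0 0" --pt "0 0 0 0"

```text
clock: 36.55
ee_pos: [0.5941, -0.0657, 0.0523]
orientation: [[-0.998, -0.065, -0.0], [-0.065, 0.998, -0.0], [0.0, -0.0, -1.0]]
contact_force: [-2.7, 0.6, 4.8]
grip_width: 0.0289
grip_force: 60.3
```

Call:
carry_out --pt "0 0 0 0" --pt "0 0 0 0" --pt "0 0 0 0" --pt "0 0 0 0" --grip 0.05

```text
clock: 37.05
ee_pos: [0.5944, -0.0657, 0.0518]
orientation: [[-0.998, -0.065, -0.0], [-0.065, 0.998, 0.0], [0.0, 0.0, -1.0]]
contact_force: [-0.2, -0.5, 0.6]
grip_width: 0.0503
grip_force: 0.0
```

Call:
carry_out --pt "0 0 -0.03 0" --pt "0 0 -0.04 0" --pt "0 0 -0.03 0" --pt "0 0 0 0" --pt "0 0 0 0"

```text
clock: 37.67
ee_pos: [0.5936, -0.0656, 0.1512]
orientation: [[-0.998, -0.065, -0.001], [-0.065, 0.998, 0.0], [0.001, 0.0, -1.0]]
contact_force: [0.7, -0.3, 0.8]
grip_width: 0.05
grip_force: 0.0
```

Run:
```python
from h import *
slats(lo=.059,hi=.074,z0=.066)
print("L1 scene");slats("scene",.035,.05,.042,150);print("L2 scene");slats("scene",.059,.074,.066,150);print("B");slats("scene",amin=150)
go((.571,-.310,.16),-9)
```

```text
((316, 259), np.int32(5686), (array([592.2, -67.3], dtype=float32), np.float32(119.2), np.float32(29.7), np.float32(3.8)))
L1 scene
((318, 289), np.int32(409), (array([544.1, -10.2], dtype=float32), np.float32(93.1), np.float32(36.5), np.float32(96.6)))
((291, 312), np.int32(446), (array([630.7, -18.7], dtype=float32), np.float32(119.6), np.float32(44.8), np.float32(91.5)))
((377, 456), np.int32(1154), (array([704.7, 377.9], dtype=float32), np.float32(84.4), np.float32(70.0), np.float32(18.9)))
L2 scene
((347, 253), np.int32(163), (array([426.1, -29.5], dtype=float32), np.float32(46.7), np.float32(27.1), np.float32(6.9)))
((285, 287), np.int32(363), (array([592.3, -65.1], dtype=float32), np.float32(119.0), np.float32(32.4), np.float32(3.8)))
B
((243, 156), np.int32(256), (array([ 410.5, -493.6], dtype=float32), np.float32(198.7), np.float32(25.3), np.float32(8.3)))
((243, 222), np.int32(399), (array([ 572.1, -308.3], dtype=float32), np.float32(121.3), np.float32(30.8), np.float32(81.1)))
((479, 427), np.int32(348), (array([474.3, 488.5], dtype=float32), np.float32(100.1), np.float32(23.3), np.float32(171.4)))
from [ 0.5934 -0.0656  0.1504] yaw 93.74 -> tool delta(mm) [  38.3 -242.4   -9.7] turn 102.74
```

Call:
carry_out --pt "0.0077 -0.0485 -0.002 0" --pt "0.0077 -0.0485 -0.002 0" --pt "0.0077 -0.0485 -0.002 0" --pt "0.0077 -0.0485 -0.002 0" --pt "0.0075 -0.0484 -0.002 0" --pt "0 0 0 10.27" --pt "0 0 0 10.27" --pt "0 0 0 10.27" --grip 0.06

```text
clock: 38.88
ee_pos: [0.5713, -0.3103, 0.1606]
orientation: [[-0.887, 0.461, -0.002], [0.461, 0.887, 0.001], [0.002, 0.0, -1.0]]
contact_force: [-0.7, 0.2, -1.0]
grip_width: 0.0601
grip_force: 0.0
```

Call:
carry_out --pt "0 0 0 10.27" --pt "0 0 0 10.27" --pt "0 0 0 10.27" --pt "0 0 0 10.27" --pt "0 0 0 10.27" --pt "0 0 0 10.27" --pt "0 0 0 10.27" --pt "0 0 0 0"

```text
clock: 39.88
ee_pos: [0.5715, -0.3099, 0.1608]
orientation: [[0.154, 0.988, -0.002], [0.988, -0.154, 0.001], [0.001, -0.002, -1.0]]
contact_force: [0.0, 0.3, 0.9]
grip_width: 0.0602
grip_force: 0.0
```

Run:
```python
from h import *
slats()
go((.571,-.310,.010),-9)
```

```text
((317, 220), np.int32(6699), (array([ 572.7, -310.2], dtype=float32), np.float32(118.4), np.float32(29.8), np.float32(81.1)))
((138, 460), np.int32(416), (array([ 385.7, -493.3], dtype=float32), np.float32(48.5), np.float32(18.6), np.float32(6.0)))
from [ 0.5716 -0.3099  0.161 ] yaw -8.77 -> tool delta(mm) [ -0.2  -0.4 151. ] turn 0.23
```

Call:
carry_out --pt "0 0.0008 0.04 0.1" --pt "0 0 0.04 0" --pt "0 0 0.04 0" --pt "0 0 0.02 0" --pt "0 0 0.0105 0" --pt "0 0 0 0" --pt "0 0 0 0"

```text
clock: 40.8
ee_pos: [0.5735, -0.3108, 0.0125]
orientation: [[0.157, 0.988, 0.002], [0.988, -0.157, -0.001], [-0.001, 0.002, -1.0]]
contact_force: [0.8, 0.7, 1.2]
grip_width: 0.06
grip_force: 0.0
```

Call:
carry_out --pt "0 0 0 0" --pt "0 0 0 0" --pt "0 0 0 0" --pt "0 0 0 0" --pt "0 0 0 0" --pt "0 0 0 0" --grip 0.02

```text
clock: 41.55
ee_pos: [0.5735, -0.3108, 0.0128]
orientation: [[0.157, 0.988, 0.002], [0.988, -0.157, -0.001], [-0.001, 0.002, -1.0]]
contact_force: [-1.2, 0.0, 5.9]
grip_width: 0.0283
grip_force: 61.5
```

Call:
carry_out --pt "0 0 -0.03 0" --pt "0 0 -0.04 0" --pt "0 0 -0.04 -10.25" --pt "0 0 -0.04 -10.25" --pt "0 0 -0.01 -10.25" --pt "0 0 0 -10.25" --pt "0 0 0 -10.25" --pt "0 0 0 -10.25"

```text
clock: 42.55
ee_pos: [0.5723, -0.31, 0.1713]
orientation: [[-0.796, 0.605, -0.0], [0.605, 0.796, 0.0], [0.0, -0.0, -1.0]]
contact_force: [-0.0, 0.4, -0.5]
grip_width: 0.0277
grip_force: 60.8
```

Call:
carry_out --pt "0 0 0 -10.25" --pt "0 0 0 -10.25" --pt "0 0 0 -10.25" --pt "0 0 0 -10.25" --pt "0 0 0 0" --pt "0 0 0 0"

```text
clock: 43.3
ee_pos: [0.5725, -0.3101, 0.1713]
orientation: [[-0.998, -0.057, -0.0], [-0.057, 0.998, 0.0], [0.0, 0.0, -1.0]]
contact_force: [0.3, -0.2, -1.0]
grip_width: 0.0284
grip_force: 60.8
```

Run:
```python
from h import *
go((.588,.0235,.09),93.65)
```

```text
from [ 0.5725 -0.3101  0.1713] yaw 93.27 -> tool delta(mm) [-34.5 332.2  81.3] turn -0.38
```

Call:
carry_out --pt "-0.0058 0.0553 0 -0.4" --pt "-0.0058 0.0553 0 0" --pt "-0.0058 0.0553 0 0" --pt "-0.0058 0.0553 0 0" --pt "-0.0058 0.0553 0 0" --pt "-0.0058 0.0553 0 0" --pt "0 0 0.03 0" --pt "0 0 0.03 0"

```text
clock: 44.3
ee_pos: [0.5861, 0.0245, 0.1114]
orientation: [[-0.998, -0.067, 0.002], [-0.067, 0.998, -0.0], [-0.002, -0.0, -1.0]]
contact_force: [0.4, -0.6, -0.7]
grip_width: 0.0281
grip_force: 60.8
```

Call:
carry_out --pt "0 0 0.025 0" --pt "0 0 0 0" --pt "0 0 0 0" --pt "0 0 0 0"

```text
clock: 44.8
ee_pos: [0.5868, 0.023, 0.0878]
orientation: [[-0.998, -0.066, 0.003], [-0.066, 0.998, -0.0], [-0.003, -0.0, -1.0]]
contact_force: [-0.4, -0.2, -0.3]
grip_width: 0.0281
grip_force: 60.8
```

Run:
```python
from h import *
go((.5885,.0235,.0552),93.65)
```

```text
from [0.5868 0.023  0.0878] yaw 93.8 -> tool delta(mm) [-1.7  0.4 32.6] turn 0.15
```

Call:
carry_out --pt "-0.0017 0.0004 0.012 0.15" --pt "0 0 0.01 0" --pt "0 0 0.006 0" --pt "0 0 0.003 0" --pt "0 0 0.001 0" --pt "0 0 0 0" --pt "0 0 0 0"

```text
clock: 45.68
ee_pos: [0.5868, 0.0237, 0.0547]
orientation: [[-0.998, -0.064, -0.001], [-0.064, 0.998, -0.0], [0.001, 0.0, -1.0]]
contact_force: [-3.2, -0.3, 5.9]
grip_width: 0.0283
grip_force: 61.4
```

Call:
carry_out --pt "0 0 0 0" --pt "0 0 0 0" --pt "0 0 0 0" --pt "0 0 0 0" --grip 0.05

```text
clock: 46.18
ee_pos: [0.5874, 0.0236, 0.0543]
orientation: [[-0.998, -0.064, 0.0], [-0.064, 0.998, -0.0], [-0.0, -0.0, -1.0]]
contact_force: [0.3, -0.8, 0.3]
grip_width: 0.0502
grip_force: 0.0
```

Call:
carry_out --pt "0 0 -0.03 0" --pt "0 0 -0.04 0" --pt "0 0 -0.04 0" --pt "0.05 -0.02 -0.02 0" --pt "0.05 -0.02 0 0" --pt "0.03 -0.01 0 0" --pt "0 0 0 0" --pt "0 0 0 0"

```text
clock: 47.18
ee_pos: [0.4619, -0.0346, 0.1848]
orientation: [[-0.998, -0.064, 0.002], [-0.064, 0.998, -0.0], [-0.002, -0.0, -1.0]]
contact_force: [0.8, 0.1, -0.3]
grip_width: 0.0498
grip_force: 0.0
```

Run:
```python
from h import *
s=bot.sense(); print(s["clock"],s["ee_pos"])
c,W=slats(lo=.059,hi=.074,z0=.066)
cv2.imwrite("pics/w4.png",c["color"])
print("L1");slats(lo=.035,hi=.05,z0=.042)
print("L2 scene");slats("scene",.059,.074,.066,150)
print("side L2");slats("side",.059,.074,.066,100)
print("grip");[print(r) for r in blobs(c,(W[...,2]>.06)&(W[...,2]<.075),.068,300)]
```

```text
47.175 [ 0.46192852 -0.03464917  0.18481755]
((326, 177), np.int32(2590), (array([425.7, -32.2], dtype=float32), np.float32(44.2), np.float32(25.0), np.float32(4.3)))
((377, 375), np.int32(2417), (array([567.5,  19.4], dtype=float32), np.float32(89.0), np.float32(28.9), np.float32(3.8)))
((266, 371), np.int32(3536), (array([571. , -68.1], dtype=float32), np.float32(83.6), np.float32(30.2), np.float32(3.7)))
L1
((322, 349), np.int32(4314), (array([581.8, -28.2], dtype=float32), np.float32(107.3), np.float32(101.9), np.float32(3.6)))
L2 scene
((290, 282), np.int32(539), (array([592. , -65.5], dtype=float32), np.float32(119.7), np.float32(32.7), np.float32(4.6)))
((314, 306), np.int32(567), (array([585.8,  24.1], dtype=float32), np.float32(118.8), np.float32(32.1), np.float32(3.7)))
side L2
((352, 242), np.int32(304), (array([584.7,  17.5], dtype=float32), np.float32(120.4), np.float32(44.4), np.float32(3.3)))
((300, 256), np.int32(118), (array([424.9, -33.9], dtype=float32), np.float32(45.3), np.float32(36.3), np.float32(2.7)))
((359, 260), np.int32(349), (array([590.3, -70.5], dtype=float32), np.float32(120.5), np.float32(41.1), np.float32(3.5)))
((162, 266), np.int32(104), (array([ 41.6, -41.2], dtype=float32), np.float32(91.1), np.float32(28.0), np.float32(44.5)))
grip
((327, 177), np.int32(2654), (array([425.4, -32.2], dtype=float32), np.float32(43.7), np.float32(25.6), np.float32(3.6)))
((266, 371), np.int32(3589), (array([569.7, -67.9], dtype=float32), np.float32(82.9), np.float32(29.9), np.float32(3.6)))
((378, 376), np.int32(2635), (array([567. ,  19.1], dtype=float32), np.float32(88.4), np.float32(28.5), np.float32(3.6)))
```

View pics/w4.png

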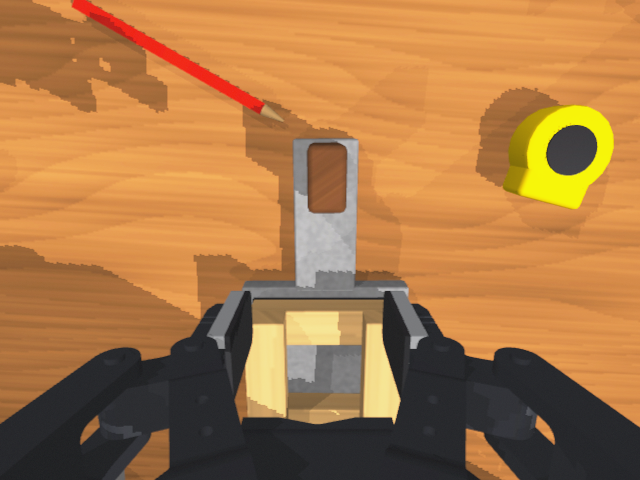

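The tower sits square on the deck with both layers crosswise (px (245–395,300–420)), the grip is at (327,177), and the pencil's tip (280,118) is clear of the fingers. Now pinch the grip.

Call:
carry_out --pt "0.044 0.005 0 0" --pt "0 0 0.04 0" --pt "0 0 0.04 0" --pt "0 0 0.02 0" --pt "0 0 0 0" --pt "0 0 0 0"

```text
clock: 48.12
ee_pos: [0.4176, -0.0325, 0.0848]
orientation: [[-0.998, -0.065, 0.001], [-0.065, 0.998, -0.0], [-0.001, -0.0, -1.0]]
contact_force: [-0.4, 0.2, 0.3]
grip_width: 0.0495
grip_force: 0.0
```

Run:
```python
from h import *
go((.4177,-.0318,.036),93.65)
```

```text
from [ 0.4176 -0.0325  0.0848] yaw 93.71 -> tool delta(mm) [-0.1  0.7 48.8] turn 0.06
```

Call:
carry_out --pt "0 0.0007 0.02 0" --pt "0 0 0.018 0" --pt "0 0 0.01 0" --pt "0 0 0 0" --pt "0 0 0 0"

```text
clock: 48.75
ee_pos: [0.4171, -0.0319, 0.037]
orientation: [[-0.998, -0.064, 0.001], [-0.064, 0.998, -0.0], [-0.001, -0.0, -1.0]]
contact_force: [0.5, 0.0, -0.1]
grip_width: 0.0499
grip_force: 0.0
```

Call:
carry_out --pt "0 0 0 0" --pt "0 0 0 0" --pt "0 0 0 0" --pt "0 0 0 0" --pt "0 0 0 0" --pt "0 0 0 0" --grip 0.015 --grip_force 60

```text
clock: 49.5
ee_pos: [0.417, -0.0318, 0.0371]
orientation: [[-0.998, -0.065, 0.001], [-0.065, 0.998, -0.0], [-0.001, -0.0, -1.0]]
contact_force: [-1.3, 0.3, 6.4]
grip_width: 0.0254
grip_force: 59.6
```

Call:
carry_out --pt "-0.003 0 0 0" --pt "-0.006 0 0 0.4" --pt "-0.008 0 0 0.5" --pt "-0.008 0 0 0.5" --pt "-0.008 0 0 0.5" --pt "-0.008 0 0 0.4" --pt "-0.005 0 0 0.3" --pt "-0.002 0 0 0"

```text
clock: 50.5
ee_pos: [0.4528, -0.0282, 0.0368]
orientation: [[-1.0, -0.02, -0.02], [-0.02, 1.0, 0.002], [0.02, 0.002, -1.0]]
contact_force: [-22.3, 0.5, 32.3]
grip_width: 0.0253
grip_force: 63.8
```

Run:
```python
from h import *
s=bot.sense(); print(s["clock"],s["contact_force"],s["grip_width"])
print("L2 scene");slats("scene",.059,.074,.066,150)
go((.675,-.0326,.036),89.55)
```

```text
50.5 [-22.33147869   0.5298308   32.29920186] 0.025328476952781342
L2 scene
((282, 286), np.int32(435), (array([614.9, -69.8], dtype=float32), np.float32(96.4), np.float32(32.0), np.float32(1.3)))
((306, 310), np.int32(445), (array([614. ,  19.4], dtype=float32), np.float32(100.4), np.float32(31.6), np.float32(1.2)))
from [ 0.4528 -0.0282  0.0368] yaw 91.17 -> tool delta(mm) [-222.    -8.9   -3.6] turn 1.62
```

Call:
carry_out --pt "0 0 0 0" --pt "0 0 0 0" --pt "0 0 0 0" --pt "0 0 0 0" --grip_force 20

```text
clock: 51.05
ee_pos: [0.4528, -0.0282, 0.0368]
orientation: [[-1.0, -0.02, -0.019], [-0.02, 1.0, 0.002], [0.019, 0.002, -1.0]]
contact_force: [-20.6, 0.6, 29.9]
grip_width: 0.025
grip_force: 63.5
```

Run:
```python
from h import *
s=bot.sense(); print(s["contact_force"],s["ft_torque"],s["orientation"].round(4).tolist())
c=bot.camera("side"); cv2.imwrite("pics/s6.png",cv2.resize(c["color"][130:330,250:450],None,fx=3,fy=3,interpolation=cv2.INTER_CUBIC))
go((.675,-.0326,.036),89.55)
```

```text
[-20.59320699   0.59294857  29.87649856] [0.0401329  3.14714311 0.14759564] [[-0.9996, -0.0203, -0.0194], [-0.0203, 0.9998, 0.002], [0.0194, 0.0023, -0.9998]]
from [ 0.4528 -0.0282  0.0368] yaw 91.16 -> tool delta(mm) [-222.    -8.9   -3.5] turn 1.61
```

View pics/s6.png

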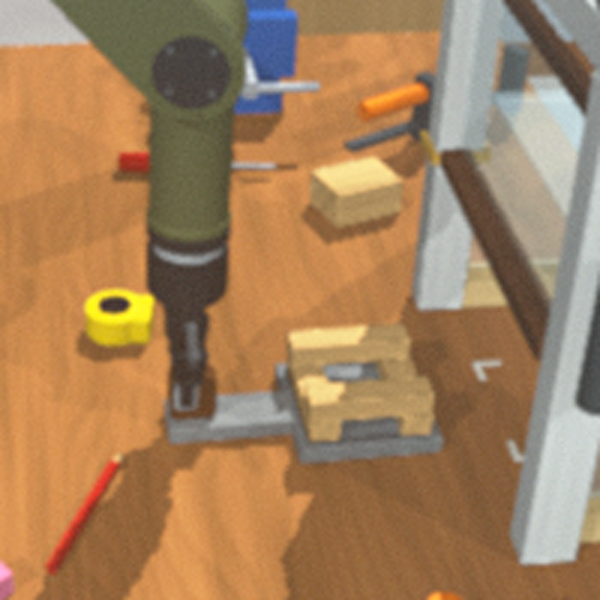

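The side crop shows the tower intact and the board level; the 60 N pinch transmits a pitching moment into the bench, so I'll release, re-pinch gently and push on.

Call:
carry_out --pt "0 0 0 0" --pt "0 0 0 0" --pt "0 0 0 0" --pt "0 0 0 0" --grip 0.05

```text
clock: 51.6
ee_pos: [0.4649, -0.0297, 0.0363]
orientation: [[-1.0, -0.019, 0.0], [-0.019, 1.0, -0.0], [-0.0, -0.0, -1.0]]
contact_force: [-0.5, 0.4, -0.6]
grip_width: 0.0501
grip_force: 0.0
```

Call:
carry_out --pt "0.006 0 0 0" --pt "0.006 0 0 0" --pt "0 0 0 0" --pt "0 0 0 0"

```text
clock: 52.1
ee_pos: [0.4525, -0.0299, 0.0365]
orientation: [[-1.0, -0.019, 0.0], [-0.019, 1.0, -0.0], [-0.0, -0.0, -1.0]]
contact_force: [0.5, -0.7, -0.0]
grip_width: 0.0504
grip_force: 0.0
```

Run:
```python
from h import *
s=bot.sense(); print(s["contact_force"],s["ee_pos"],s["grip_width"])
slats("scene",.059,.074,.066,100)
c=bot.camera("scene");W=cloud(c)
for r in blobs(c,(W[...,2]>.06)&(W[...,2]<.075)&(W[...,0]<.74)&(W[...,0]>.3),.068,40): print("grip",r)
go((.675,-.0326,.036),89.55)
```

```text
[ 0.48711057 -0.68864921 -0.02474839] [ 0.45245251 -0.02987268  0.03645738] 0.05035929307703782
((336, 264), np.int32(120), (array([468.5, -27.6], dtype=float32), np.float32(36.6), np.float32(28.0), np.float32(178.5)))
((282, 286), np.int32(433), (array([614.9, -69.8], dtype=float32), np.float32(96.4), np.float32(31.9), np.float32(1.3)))
((306, 310), np.int32(436), (array([614.3,  19.5], dtype=float32), np.float32(100.2), np.float32(31.7), np.float32(1.9)))
grip ((187, 108), np.int32(361), (array([ 468.8, -719.3], dtype=float32), np.float32(330.2), np.float32(84.9), np.float32(166.8)))
grip ((207, 191), np.int32(68), (array([ 599.2, -433.6], dtype=float32), np.float32(60.2), np.float32(28.7), np.float32(156.7)))
grip ((335, 264), np.int32(115), (array([469.8, -27.3], dtype=float32), np.float32(34.9), np.float32(26.4), np.float32(0.6)))
grip ((282, 286), np.int32(431), (array([615.9, -69.1], dtype=float32), np.float32(97.5), np.float32(32.0), np.float32(1.3)))
grip ((306, 310), np.int32(440), (array([614.7,  20.1], dtype=float32), np.float32(99.7), np.float32(31.8), np.float32(1.2)))
from [ 0.4527 -0.0299  0.0365] yaw 91.09 -> tool delta(mm) [-222.2   -6.9    0.6] turn 1.54
```

Call:
carry_out --pt "0 0 0 0" --pt "0 0 0 0" --pt "0 0 0 0" --pt "0 0 0 0" --pt "0 0 0 0" --grip 0.015 --grip_force 20

```text
clock: 52.82
ee_pos: [0.4526, -0.0297, 0.0365]
orientation: [[-1.0, -0.019, 0.0], [-0.019, 1.0, 0.0], [-0.0, 0.0, -1.0]]
contact_force: [0.1, 1.6, 2.3]
grip_width: 0.0257
grip_force: 20.3
```

Call:
carry_out --pt "-0.003 0 0 0" --pt "-0.005 0 0 0" --pt "-0.005 0 0 0.2" --pt "-0.005 0 0 0.2" --pt "-0.005 0 0 0" --pt "-0.003 0 0 0" --pt "0 0 0 0" --pt "0 0 0 0"

```text
clock: 53.82
ee_pos: [0.4708, -0.0288, 0.036]
orientation: [[-1.0, -0.012, -0.013], [-0.012, 1.0, 0.001], [0.013, 0.001, -1.0]]
contact_force: [-12.0, 0.9, 15.0]
grip_width: 0.0255
grip_force: 19.3
```

Call:
carry_out --pt "0 0 -0.002 0" --pt "0 0 -0.001 0" --pt "0 0 0 0" --pt "0 0 0 0"

```text
clock: 54.32
ee_pos: [0.4783, -0.0295, 0.0391]
orientation: [[-1.0, -0.012, -0.001], [-0.012, 1.0, 0.0], [0.001, 0.0, -1.0]]
contact_force: [-1.6, -0.5, -2.4]
grip_width: 0.0262
grip_force: 19.9
```

Call:
carry_out --pt "0 0 -0.002 0" --pt "0 0 -0.001 0" --pt "0 0 0 0" --pt "0 0 0 0"

```text
clock: 54.82
ee_pos: [0.4792, -0.0295, 0.0426]
orientation: [[-1.0, -0.012, 0.001], [-0.012, 1.0, -0.0], [-0.001, -0.0, -1.0]]
contact_force: [1.3, 1.5, -2.9]
grip_width: 0.0261
grip_force: 19.9
```

Call:
carry_out --pt "0 0 0.003 0" --pt "-0.003 0 0 0" --pt "-0.005 0 0 0" --pt "-0.005 0 0 0" --pt "-0.005 0 0 0" --pt "-0.003 0 0 0" --pt "0 0 0 0" --pt "0 0 0 0"

```text
clock: 55.82
ee_pos: [0.5005, -0.0292, 0.0395]
orientation: [[-1.0, -0.012, 0.002], [-0.012, 1.0, -0.0], [-0.002, -0.0, -1.0]]
contact_force: [1.5, -0.2, -4.6]
grip_width: 0.0257
grip_force: 19.9
```

Run:
```python
from h import *
s=bot.sense(); print(s["contact_force"],s["ee_pos"])
c,W=slats("scene",.059,.074,.066,100)
for n in("side",):
    slats(n,.059,.074,.066,100)
```

```text
[ 1.45539786 -0.18831785 -4.63748524] [ 0.50049617 -0.02923982  0.03953586]
((321, 274), np.int32(104), (array([516.8, -29.2], dtype=float32), np.float32(32.5), np.float32(27.9), np.float32(0.7)))
((274, 290), np.int32(233), (array([638.2, -72.6], dtype=float32), np.float32(49.8), np.float32(33.4), np.float32(0.5)))
((298, 315), np.int32(212), (array([635.2,  16. ], dtype=float32), np.float32(46.8), np.float32(31.9), np.float32(178.9)))
((380, 242), np.int32(316), (array([670.1,  13. ], dtype=float32), np.float32(121.4), np.float32(44.4), np.float32(1.1)))
((155, 268), np.int32(146), (array([ 24.5, -41.9], dtype=float32), np.float32(124.4), np.float32(57.5), np.float32(31.5)))
((387, 260), np.int32(356), (array([671.7, -76.6], dtype=float32), np.float32(121.6), np.float32(42.3), np.float32(179.9)))
```

Call:
carry_out --pt "-0.004 0 0.001 0" --pt "-0.008 -0.0005 0 0.2" --pt "-0.008 -0.0005 0 0.2" --pt "-0.008 -0.0005 0 0.2" --pt "-0.008 -0.0005 0 0.2" --pt "-0.008 -0.0005 0 0.2" --pt "-0.006 -0.0005 0 0.1" --pt "-0.003 0 0 0"

```text
clock: 56.92
ee_pos: [0.5529, -0.0321, 0.0383]
orientation: [[-1.0, 0.007, 0.0], [0.007, 1.0, -0.0], [-0.0, -0.0, -1.0]]
contact_force: [-2.1, 0.5, -3.3]
grip_width: 0.0257
grip_force: 20.1
```

Call:
carry_out --pt "-0.004 0 0 0" --pt "-0.008 -0.0003 0 0" --pt "-0.008 -0.0003 0 0" --pt "-0.008 -0.0003 0 0" --pt "-0.008 -0.0003 0 0" --pt "-0.008 0 0 0" --pt "-0.006 0 0 0" --pt "-0.003 0 0 0"

```text
clock: 57.92
ee_pos: [0.6059, -0.0336, 0.0384]
orientation: [[-1.0, 0.007, 0.0], [0.007, 1.0, -0.0], [-0.0, -0.0, -1.0]]
contact_force: [-3.0, 0.4, -2.7]
grip_width: 0.0258
grip_force: 20.1
```

Run:
```python
from h import *
s=bot.sense(); print(s["contact_force"],s["ee_pos"],s["orientation"].round(3).tolist())
slats("side",.055,.08,.066,60)
go((.675,-.0326,.037),89.55)
```

```text
[-3.04335807  0.42132175 -2.73752992] [ 0.60590406 -0.03358902  0.03837642] [[-1.0, 0.007, 0.0], [0.007, 1.0, -0.0], [-0.0, -0.0, -1.0]]
((400, 243), np.int32(75), (array([727.3,   4.2], dtype=float32), np.float32(41.4), np.float32(27.1), np.float32(84.3)))
((162, 266), np.int32(180), (array([ 44.8, -31.4], dtype=float32), np.float32(107.1), np.float32(48.1), np.float32(49.5)))
((408, 261), np.int32(86), (array([726.9, -87. ], dtype=float32), np.float32(41.9), np.float32(28.0), np.float32(84.3)))
from [ 0.6062 -0.0336  0.0384] yaw 89.59 -> tool delta(mm) [-68.7   1.5   1.5] turn 0.04
```

Call:
carry_out --pt "-0.004 0.0004 0 0" --pt "-0.008 0.0004 0 0" --pt "-0.008 0.0004 0 0" --pt "-0.008 0.0003 0 0" --pt "-0.008 0 0 0" --pt "-0.008 0 0 0" --pt "-0.006 0 0 0" --pt "-0.003 0 0 0"

```text
clock: 58.98
ee_pos: [0.6589, -0.0325, 0.0383]
orientation: [[-1.0, 0.007, 0.0], [0.007, 1.0, -0.0], [-0.0, -0.0, -1.0]]
contact_force: [-3.6, 0.1, -2.4]
grip_width: 0.0257
grip_force: 20.1
```

Call:
carry_out --pt "-0.002 0 0 0" --pt "0 0 0 0" --pt "0 0 0 0"

```text
clock: 59.35
ee_pos: [0.6607, -0.0325, 0.0385]
orientation: [[-1.0, 0.007, 0.001], [0.007, 1.0, -0.0], [-0.001, -0.0, -1.0]]
contact_force: [0.0, -0.3, -2.8]
grip_width: 0.0258
grip_force: 20.1
```

Run:
```python
from h import *
s=bot.sense(); print(s["contact_force"],s["ee_pos"],s["orientation"].round(3).tolist())
c=bot.camera("scene");np.savez("scene6.npz",**c)
cv2.imwrite("pics/sc6.png",cv2.resize(c["color"][280:430,150:340],None,fx=4,fy=4,interpolation=cv2.INTER_CUBIC)[:,:760])
go((.675,-.0326,.037),89.55)
```

```text
[ 0.02462788 -0.31057539 -2.84306383] [ 0.6606986  -0.03245146  0.03850366] [[-1.0, 0.007, 0.001], [0.007, 1.0, -0.0], [-0.001, -0.0, -1.0]]
from [ 0.6607 -0.0325  0.0385] yaw 89.59 -> tool delta(mm) [-14.3  -0.    1.5] turn 0.04
```

View pics/sc6.png

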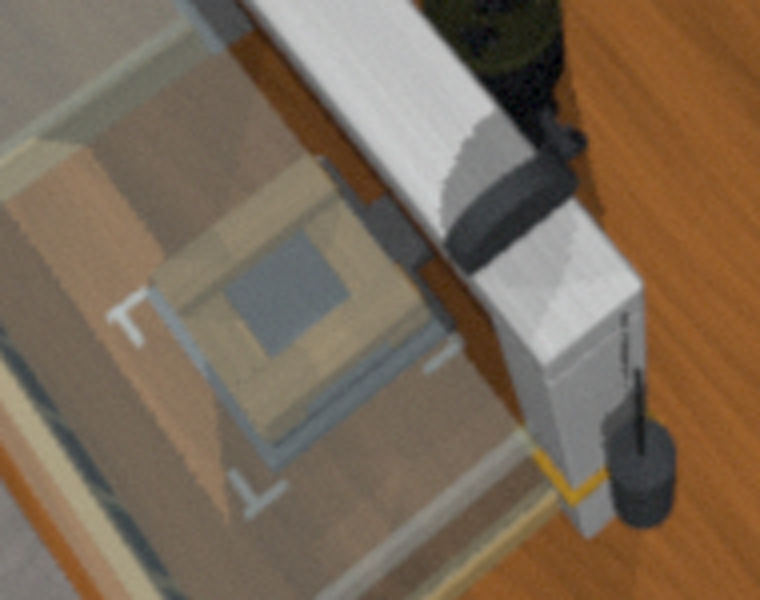

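The scene crop shows the tower intact, the deck's far corners at (152,290) and (278,467) with tape far corners at (110,318) and (248,518): about 15 mm still to go.

Run:
```python
from h import *
c=dict(np.load("scene6.npz"))
p=lambda X,Y:((X+.5)/4-.5+150,(Y+.5)/4-.5+280)
print("deck far right top",plane(c,[p(152,288)],.018).round(4),"far left bottom",plane(c,[p(278,467)],0).round(4))
print("tape FR,FL",plane(c,[p(110,318),p(248,518)],0).round(4))
W=cloud(c);z=W[...,2];hsv=cv2.cvtColor(c["color"],cv2.COLOR_BGR2HSV)
v,u=np.mgrid[320:400,180:262];
# tower top: corners seen in crop, z=.066
print("tower far corners",plane(c,[p(152,280),p(265,435)],.066).round(4),"near-left",plane(c,[p(430,308)],.066).round(4),"near-right",plane(c,[p(318,155)],.066).round(4))
```

```text
deck far right top [[ 0.8968 -0.1028  0.018 ]] far left bottom [[0.9    0.0327 0.    ]]
tape FR,FL [[ 0.9285 -0.1104  0.    ]
 [ 0.9311  0.0454  0.    ]]
tower far corners [[ 0.8923 -0.0898  0.066 ]
 [ 0.8927  0.0289  0.066 ]] near-left [[0.7742 0.0319 0.066 ]] near-right [[ 0.7698 -0.0888  0.066 ]]
```

Call:
carry_out --pt "-0.003 0 0 0" --pt "-0.004 0 0 0" --pt "-0.004 0 0 0" --pt "-0.003 0 0 0" --pt "-0.001 0 0 0" --pt "0 0 0 0" --pt "0 0 0 0"

```text
clock: 60.28
ee_pos: [0.6758, -0.0326, 0.0384]
orientation: [[-1.0, 0.007, 0.001], [0.007, 1.0, -0.0], [-0.001, -0.0, -1.0]]
contact_force: [-0.5, -0.2, -2.6]
grip_width: 0.0257
grip_force: 20.0
```

Call:
carry_out --pt "0 0 0.001 0" --pt "0 0 0.001 0" --pt "0 0 0 0" --pt "0 0 0 0"

```text
clock: 60.78
ee_pos: [0.6753, -0.0326, 0.0365]
orientation: [[-1.0, 0.007, -0.0], [0.007, 1.0, -0.0], [0.0, -0.0, -1.0]]
contact_force: [-2.2, 0.2, -0.7]
grip_width: 0.0257
grip_force: 20.3
```

Call:
carry_out --pt "0 0 0 0" --pt "0 0 0 0" --pt "0 0 0 0" --pt "0 0 -0.02 0" --pt "0 0 -0.03 0" --pt "0.03 0 -0.01 0" --pt "0.04 0 -0.03 0" --pt "0.03 0 -0.05 0" --grip 0.05

```text
clock: 61.78
ee_pos: [0.5724, -0.0316, 0.1755]
orientation: [[-1.0, 0.007, -0.005], [0.007, 1.0, 0.001], [0.005, 0.001, -1.0]]
contact_force: [0.7, 0.4, 0.4]
grip_width: 0.0502
grip_force: 0.0
```

Call:
carry_out --pt "0 0 -0.05 10" --pt "0 0 -0.03 10" --pt "0 0 0 10" --pt "0 0 0 10" --pt "0 0 0 10" --pt "0 0 0 10" --pt "0 0 0 10" --pt "0 0 0 10"

```text
clock: 62.78
ee_pos: [0.5755, -0.0318, 0.2566]
orientation: [[-0.161, 0.987, 0.001], [0.987, 0.161, -0.0], [-0.0, 0.001, -1.0]]
contact_force: [0.9, 0.7, -0.8]
grip_width: 0.05
grip_force: 0.0
```

Call:
carry_out --pt "0 0 0 9.5" --pt "-0.05 0.01 0 0" --pt "-0.05 0.01 0 0" --pt "0 0.01 0 0" --pt "0 0 0 0" --pt "0 0 0 0" --pt "0 0 0 0"

```text
clock: 63.65
ee_pos: [0.6052, -0.1306, 0.2565]
orientation: [[-0.003, 1.0, -0.0], [1.0, 0.003, 0.0], [0.0, -0.0, -1.0]]
contact_force: [0.1, -0.2, 0.7]
grip_width: 0.0501
grip_force: 0.0
```

Run:
```python
from h import *
s=bot.sense(); print(s["ee_pos"],s["orientation"].round(3).tolist())
c=bot.camera("wrist");np.savez("w7.npz",**c);W=cloud(c);hsv=cv2.cvtColor(c["color"],cv2.COLOR_BGR2HSV);z=W[...,2]
for r in blobs(c,(z>.06)&(z<.075)&(W[...,0]<.74),.068,200): print("grip",r)
X=plane(c,np.stack(np.meshgrid(np.arange(640),np.arange(480)),-1).reshape(-1,2),0).reshape(480,640,3)
w=(hsv[...,1]<50)&(hsv[...,2]>150)&(X[...,0]>.755)&(X[...,0]<.81)&(z<.008)
for r in blobs(c,w,0,60): print("tape",r)
n,l,st,_=cv2.connectedComponentsWithStats(w.astype(np.uint8))
for i in range(1,n):
    if st[i,4]>60:
        v,u=np.nonzero(l==i);P=plane(c,np.c_[u,v],0)[:,:2];print(st[i],P.min(0).round(4),P.max(0).round(4))
g=(z>.012)&(z<.024)&(hsv[...,1]<60)&(W[...,0]>.6)&(W[...,0]<.85)
for r in blobs(c,g,.018,150): print("grey",r)
v,u=np.nonzero(g);P=plane(c,np.c_[u,v],.018)
for y0 in np.arange(-.12,.06,.01):
    q=P[np.abs(P[:,1]-y0)<.004]; print(round(y0,2),len(q), q[:,0].min().round(4) if len(q) else None, end=" | ")
```

```text
[ 0.60519363 -0.1305742   0.25654113] [[-0.003, 1.0, -0.0], [1.0, 0.003, 0.0], [0.0, -0.0, -1.0]]
grip ((417, 90), np.int32(2004), (array([683.7, -34.8], dtype=float32), np.float32(45.1), np.float32(25.6), np.float32(0.1)))
grip ((455, 316), np.int32(291), (array([ 731.9, -229.7], dtype=float32), np.float32(40.1), np.float32(13.8), np.float32(77.9)))
tape ((508, 13), np.int32(451), (array([783. ,  31.1], dtype=float32), np.float32(30.0), np.float32(29.3), np.float32(179.5)))
tape ((489, 171), np.int32(318), (array([781.8, -99.5], dtype=float32), np.float32(30.0), np.float32(29.0), np.float32(179.1)))
[496   2  38  37 451] [0.768  0.0166] [0.7981 0.0458]
[479 152  31  31 318] [ 0.7668 -0.114 ] [ 0.7966 -0.0848]
grey ((476, 96), np.int32(7918), (array([741.1, -47.3], dtype=float32), np.float32(164.2), np.float32(145.4), np.float32(10.3)))
grey ((571, 95), np.int32(156), (array([834.8, -34.4], dtype=float32), np.float32(62.8), np.float32(1.9), np.float32(89.4)))
grey ((453, 289), np.int32(326), (array([ 746.8, -221.3], dtype=float32), np.float32(61.7), np.float32(33.8), np.float32(36.1)))
-0.12 0 None | -0.11 0 None | -0.1 331 0.7771 | -0.09 112 0.7774 | -0.08 118 0.7766 | -0.07 119 0.7771 | -0.06 662 0.6596 | -0.05 1258 0.6592 | -0.04 750 0.6597 | -0.03 824 0.6593 | -0.02 877 0.6597 | -0.01 826 0.6596 | -0.0 143 0.7775 | 0.01 141 0.7777 | 0.02 158 0.7778 | 0.03 301 0.7773 | 0.04 0 None | 0.05 0 None |
```

Run:
```python
from h import *
a=dict(np.load("s5.npz"));d=bot.camera("side");o=dict(np.load("side0.npz"))
A=a["color"][175:240,392:432].astype(int);D=d["color"][175:240,392:432].astype(int)
for v in range(190,206,4):
    f=lambda I:[u for u in range(392,432) if I[v,u].astype(int).sum()<230]
    print(v,(f(a["color"])or[0])[0],(f(d["color"])or[0])[0],len(f(a["color"])),len(f(d["color"])))
diff=np.abs(d["color"].astype(int)-o["color"]).max(2)>60
n,l,st,ce=cv2.connectedComponentsWithStats(cv2.morphologyEx(diff.astype(np.uint8),cv2.MORPH_OPEN,np.ones((3,3))))
print("changed regions (side)",[(ce[i].round().tolist(),int(st[i,4])) for i in range(1,n) if st[i,4]>25])
print("tower L2 side");slats("side",.055,.078,.066,50)
```

```text
190 400 396 10 14
194 402 392 10 20
198 404 392 10 17
202 406 406 9 10
changed regions (side) [([96.0, 111.0], 9331), ([161.0, 9.0], 505), ([294.0, 48.0], 3064), ([276.0, 8.0], 220), ([297.0, 24.0], 137), ([371.0, 55.0], 2795), ([231.0, 27.0], 29), ([178.0, 118.0], 8452), ([223.0, 91.0], 1068), ([326.0, 51.0], 34), ([422.0, 129.0], 290), ([386.0, 180.0], 2387), ([412.0, 146.0], 94), ([442.0, 159.0], 89), ([431.0, 176.0], 309), ([307.0, 204.0], 113), ([334.0, 207.0], 104), ([405.0, 217.0], 389), ([180.0, 227.0], 526), ([115.0, 243.0], 134), ([424.0, 250.0], 98), ([331.0, 268.0], 2100), ([43.0, 345.0], 5993), ([327.0, 335.0], 375), ([319.0, 331.0], 27), ([317.0, 399.0], 148), ([63.0, 419.0], 29), ([54.0, 445.0], 200), ([37.0, 456.0], 403), ([245.0, 452.0], 54), ([127.0, 467.0], 110), ([203.0, 470.0], 32), ([245.0, 471.0], 32), ([116.0, 474.0], 80), ([44.0, 474.0], 43)]
tower L2 side
((388, 252), np.int32(129), (array([680.9, -38.6], dtype=float32), np.float32(48.2), np.float32(40.8), np.float32(4.4)))
((154, 268), np.int32(234), (array([ 15.3, -36.9], dtype=float32), np.float32(131.5), np.float32(80.3), np.float32(22.0)))
```

Call:
carry_out --pt "0 -0.05 0 0" --pt "0 -0.05 0 0" --pt "0 -0.05 0 0" --pt "0.04 0 0 0" --pt "0.05 0 0 0" --pt "0.05 0 0 0" --pt "0.05 0 0 0" --pt "0 0 0 0"

```text
clock: 64.8
ee_pos: [0.4548, 0.0611, 0.2567]
orientation: [[-0.007, 1.0, 0.001], [1.0, 0.007, 0.001], [0.001, 0.001, -1.0]]
contact_force: [-0.4, -0.6, 0.2]
grip_width: 0.0503
grip_force: 0.0
```

Run:
```python
from h import *
a=dict(np.load("s5.npz"));d=bot.camera("side");o=dict(np.load("side0.npz"))
for v in range(190,250,6):
    f=lambda I:[u for u in range(392,432) if I[v,u].astype(int).sum()<230]
    print(v,(f(a["color"])or[0])[0],(f(d["color"])or[0])[0],len(f(a["color"])),len(f(d["color"])))
diff=np.abs(d["color"].astype(int)-o["color"]).max(2)>60; diff[:,:250]=0; diff[:170]=0
n,l,st,ce=cv2.connectedComponentsWithStats(cv2.morphologyEx(diff.astype(np.uint8),cv2.MORPH_OPEN,np.ones((3,3))))
print([(ce[i].round().tolist(),int(st[i,4])) for i in range(1,n) if st[i,4]>25])
c=bot.camera("scene");W=cloud(c)
b=dict(np.load("scene0.npz"));
diff=np.abs(c["color"].astype(int)-b["color"]).max(2)>60
n,l,st,ce=cv2.connectedComponentsWithStats(cv2.morphologyEx(diff.astype(np.uint8),cv2.MORPH_OPEN,np.ones((3,3))))
print([(ce[i].round().tolist(),int(st[i,4])) for i in range(1,n) if st[i,4]>25])
s=bot.sense();print(s["clock"],s["ee_pos"],s["contact_force"])
```

```text
190 400 400 10 10
196 404 403 8 10
202 406 406 9 10
208 409 409 9 10
214 412 412 10 11
220 415 415 11 11
226 418 418 11 11
232 420 420 12 12
238 423 424 9 8
244 426 426 4 4
[([434.0, 181.0], 214), ([297.0, 175.0], 37), ([413.0, 206.0], 574), ([307.0, 205.0], 111), ([334.0, 207.0], 103), ([405.0, 217.0], 392), ([424.0, 250.0], 97), ([331.0, 268.0], 2061), ([327.0, 334.0], 367), ([322.0, 359.0], 69)]
[([522.0, 3.0], 28), ([538.0, 20.0], 1260), ([592.0, 32.0], 245), ([459.0, 39.0], 101), ([497.0, 49.0], 422), ([478.0, 44.0], 37), ([440.0, 56.0], 54), ([635.0, 61.0], 130), ([504.0, 80.0], 224), ([506.0, 71.0], 27), ([401.0, 107.0], 980), ([538.0, 99.0], 103), ([611.0, 102.0], 225), ([519.0, 132.0], 202), ([382.0, 200.0], 3838), ([443.0, 139.0], 27), ([394.0, 144.0], 53), ([557.0, 155.0], 60), ([413.0, 160.0], 71), ([524.0, 178.0], 1573), ([506.0, 238.0], 543), ([334.0, 271.0], 399), ([304.0, 300.0], 311), ([626.0, 317.0], 849), ([326.0, 301.0], 44), ([637.0, 366.0], 30)]
64.9 [0.45509925 0.05826475 0.25655414] [-0.6393197  -0.27874693 -0.02473306]
```

```bash
python3 -c "
from rig import bot
print(bot.close_job())"
```

```text
the job is handed in; nothing more can be done
None
```

I raised the sash to the collar mark (level to within about 1–2 mm), stacked the four slats as a two-layer crosswise tower on the board, pushed the board home inside the taped outline (within about 1 mm), and handed the job in. I pushed the sash up with one of the slats, since the arm's moves can't tilt the tool.

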